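# Seat the connector blocks and start their deep hold-down screws

## Task

Fit every loose connector block into a pocket of the mounting base and press it fully home, so that its foot lies flush with the top of the base. Then fasten each block with one of the hold-down screws from the stand: lower the screw down the block's deep well until its cross-pin drops into the thread at the bottom, and turn it clockwise until its collar sits down on the block. Surplus screws are spares; do not force the thread, and do not disturb the roll of tape, the tin of nuts or the string spool.

Things in the scene. Friction and masses are not known exactly. Their poses are not given: they have to be found in the camera images.
- mount_base: Fixed aluminium mounting base, 84 x 325 x 45 mm (x, y, z); origin at the centre of its underside, z up. Four pockets in a row along y, 75 mm apart, each 48 x 60 mm (x, y), 18 mm deep, open above, with black marks at its two ends. A 23 mm bore in the middle of each pocket's floor leads down to a steel two-start thread.
- pocket0 (a point): Centre of the floor of the pocket at the -y end, 27 mm above the base's underside, on the thread's axis; axes as mount_base. The thread's two entry gaps lie on its +y and -y sides (along the row): a screw's cross-pin drops in when it lies along the row, within 20 degrees. If it lies across the row it stops on top of the thread, the collar 10 mm or more above the block.
- pocket1 (a point): Same point of the next pocket. Thread: with the pin dropped in, the collar stands about 4 mm above a seated block. Turned clockwise (seen from above) the screw goes down those last mm by about 65 degrees from the row, and a stop halts it at about 100 degrees; in between it is home. Turned the other way it does not go down. A light push (under 10 N) is enough.
- pocket2 (a point): Same point of the third pocket from the -y end; thread alike.
- pocket3 (a point): Same point of the pocket at the +y end of the base; thread alike.
- block0: Loose grey connector block, 0.1 to 0.23 kg, may be absent; fits any pocket either way round. Foot 46 x 58 x 18 mm (x, y, z), on it a turret 32 x 40 mm (x, y), 32 mm high, to be gripped across its 32 mm; a 22.5 mm well runs through both. Origin: centre of the foot's underside, z up. Seated: origin at the pocket's point (1 mm play each way), foot flush with the base's top.
- block1: Loose grey connector block, 0.1 to 0.23 kg, may be absent; fits any pocket either way round. Foot 46 x 58 x 18 mm (x, y, z), on it a turret 32 x 40 mm (x, y), 32 mm high, to be gripped across its 32 mm; a 22.5 mm well runs through both. Origin: centre of the foot's underside, z up. Seated: origin at the pocket's point (1 mm play each way), foot flush with the base's top.
- block2: Loose grey connector block, 0.1 to 0.23 kg, may be absent; fits any pocket either way round. Foot 46 x 58 x 18 mm (x, y, z), on it a turret 32 x 40 mm (x, y), 32 mm high, to be gripped across its 32 mm; a 22.5 mm well runs through both. Origin: centre of the foot's underside, z up. Seated: origin at the pocket's point (1 mm play each way), foot flush with the base's top.
- block3: Loose grey connector block, 0.1 to 0.23 kg, may be absent; fits any pocket either way round. Foot 46 x 58 x 18 mm (x, y, z), on it a turret 32 x 40 mm (x, y), 32 mm high, to be gripped across its 32 mm; a 22.5 mm well runs through both. Origin: centre of the foot's underside, z up. Seated: origin at the pocket's point (1 mm play each way), foot flush with the base's top.
- screw0: Hold-down screw, 0.12 kg, upright in the stand; five alike. Origin: centre of the collar's underside, z up. Collar 30 mm wide, 4 mm high; on it a wing 30 mm (x) x 12 mm (y), 4 to 36 mm above the origin. Below: 19 mm shank, 57 mm long, then a neck with a cross-pin, 20 mm long along x (as the wing), 5 mm thick, its underside 71 mm below the origin. Home: origin 50 mm above the block's.
- screw1: Hold-down screw, 0.12 kg, upright in the stand; five alike. Origin: centre of the collar's underside, z up. Collar 30 mm wide, 4 mm high; on it a wing 30 mm (x) x 12 mm (y), 4 to 36 mm above the origin. Below: 19 mm shank, 57 mm long, then a neck with a cross-pin, 20 mm long along x (as the wing), 5 mm thick, its underside 71 mm below the origin. Home: origin 50 mm above the block's.
- screw2: Hold-down screw, 0.12 kg, upright in the stand; five alike. Origin: centre of the collar's underside, z up. Collar 30 mm wide, 4 mm high; on it a wing 30 mm (x) x 12 mm (y), 4 to 36 mm above the origin. Below: 19 mm shank, 57 mm long, then a neck with a cross-pin, 20 mm long along x (as the wing), 5 mm thick, its underside 71 mm below the origin. Home: origin 50 mm above the block's.
- screw3: Hold-down screw, 0.12 kg, upright in the stand; five alike. Origin: centre of the collar's underside, z up. Collar 30 mm wide, 4 mm high; on it a wing 30 mm (x) x 12 mm (y), 4 to 36 mm above the origin. Below: 19 mm shank, 57 mm long, then a neck with a cross-pin, 20 mm long along x (as the wing), 5 mm thick, its underside 71 mm below the origin. Home: origin 50 mm above the block's.
- screw4: Hold-down screw, 0.12 kg, upright in the stand; five alike. Origin: centre of the collar's underside, z up. Collar 30 mm wide, 4 mm high; on it a wing 30 mm (x) x 12 mm (y), 4 to 36 mm above the origin. Below: 19 mm shank, 57 mm long, then a neck with a cross-pin, 20 mm long along x (as the wing), 5 mm thick, its underside 71 mm below the origin. Home: origin 50 mm above the block's.
- screw_stand: Fixed wooden stand, 50 x 256 x 82 mm (x, y, z), origin at the centre of its underside, with five holes in a row along its y, 50 mm apart, in its top at z 82 mm.
- tape_ring: Roll of tape, 100 mm wide, 25 mm high, lying flat; bystander, origin at the centre of its underside.
- nut_tin: Round open tin of nuts, 68 mm wide, 30 mm high; bystander, origin at the centre of its underside.
- spool: String spool, 48 mm wide, 50 mm high, upright; bystander, origin at the centre of its underside.
There are look-alikes about, which are no part of the job. Leave any yellow look-alike of the screw1 alone.

How it is judged:
By the outcome, as a careful person would: the job done as asked, in the order asked, and still so for the second after the job is handed in, with the robot touching nothing.
Of block0, block1, block2, block3 only 3 to 4 are there at a start; the rules pass over those that are not, and their reading is None.
At some moment in a run one of block0, block1, block2, block3 may be knocked a few centimetres aside while the robot is not near it.
Once in a run the grip may slacken for a moment while it holds something.
It also fails if it takes over 210 s, if anything falls off the work surface, if the arm or the gripper's body presses on something with over 40 N, if the wrist force passes 120 N, or if a joint passes its speed limit or range.

## Robot

A 6-joint arm with a two-finger parallel gripper is mounted at the origin on a cart in front of the work surface, level with it; the furniture and walls round the work are solid. World frame = base frame: x ahead of the robot, y to its left, z up, the work surface at z = 0. Lengths are in m, angles in rad, forces in N, time in s.
With the tool pointing down it reaches from about 0.35 to 0.975 m from the base axis. Payload 4.9 kg.
Tool frame: the origin (TCP) lies at the very end of the fingers, on their centre line; the grasp point (between the pads) lies 19 mm behind it (ctrl.grasp_offset is the distance from the TCP to the grasp point, in m); z points along the fingers, y is the line along which they close (so a half turn about z gives the same grasp; the last joint's range is limited). The gripper opens to 85 mm and grips with 20 to 120 N. Pads are 22 mm wide; open, the fingers measure 114 mm over their backs; the gripper's body (76 mm by 85 mm) begins 54 mm behind the grasp point. The pads swing forward as they close: fully open they stand 13 mm farther back than shut.
Start: joints at [-0.119, 0.053, 1.613, -0, 1.476, -0.119], TCP at [0.625, 0, 0.231] pointing down, gripper open.
Joint ranges: [-3.01, 3.01], [-1.01, 2.22], [0.06, 2.58], [-1.02, 4.17], [0.09, 2.62], [-3.14, 3.14]. Speed limits (rad/s): [2.57, 2.57, 3.14, 3.14, 3.14, 3.14].

## Interface

Orientations are given as a rotation vector (axis times angle).
In Python, from station import ctrl, optics gives the robot as it stands.
- The arm moves only by the shell command python3 -m handwheel 'ROWS' [OPENING] [FORCE]. ROWS is JSON, a list of rows, each an object of numbers: "tx", "ty", "tz": the shift along the tool's x, y, z in mm; "roll": the turn about the tool's z in rad. A call has 1 to 12 rows; each row shifts and turns the commanded pose from where the row before left it, along the tool's axes as they then stand; what a row does not reach is not made up. A row lasts 1/12 s, in which the tool goes at most 41.7 mm and 7.16 degrees, less where a joint would pass 70% of its speed; a pose out of reach is approached as far as the arm can. A call with a gripper value outside its range is refused whole. OPENING is the finger opening in mm, from 0 to 85.4, set as the call begins (- or left out, the last holds). The fingers move at their own pace and stop on an object; FORCE is the grip in N (left out, the last holds). Time passes only in rows, so rows that do not move let the fingers close. It gives the time, the measured TCP pose, the force, the opening and the grip force at its end, in the units of the state.
- ctrl.get_obs(): the state, without advancing time (a new reading comes with each control period).
- optics.get_image(name): name is "scene" or "side" or "wrist"; returns (picture, depth): 420x560x3 uint8, red, green, blue; 420x560 float32, m along the optical axis (not along the pixel's ray), 0 where there is no reading.
- optics.camera_params(name): a dict with "mtx" (3x3 intrinsics, pixels), "extrinsics" (4x4, takes a point from camera to world coordinates); the wrist camera has in their place "tool_from_camera" (4x4, takes a point from camera to tool coordinates, whose origin is the TCP and whose axes are the flange's). Camera axes: x right, y down, z forward; pixel columns grow to the right and rows downward; lengths in m; the calibration is good to about 2 mm. A picture is of the moment at which its call begins: read the wrist's pose just before it. camera_params takes no time and is no camera call.
- ctrl.finish_job(): hands the job in; it is judged then, once.
The state is a dict: "t": time; "q": joint angles; "dq": joint speeds; "effort": joint torques, N m; "tool_pos": TCP position; "tool_rot": TCP orientation; "contact_force": force on the tool from outside, world axes, zero at the start; "wrist_torque": the same for the moment, N m; "opening": finger opening in m; "grip_force": force on a finger pad.
Only numpy, scipy, OpenCV 4.12 (cv2) and the standard library are available. Lean on these libraries where they do the work, as an engineer would, in place of code of your own. Each camera call takes 0.05 s, during which the arm holds its last target. There are 200 camera calls.

## Working session

There is one attempt and no reset: what is moved stays moved. The work goes in short steps, Python scripts to look and compute and a shell command to move; the robot and the scene stay as the last step left them, time stands still between calls to the robot, and variables do not carry over. Pictures are saved under pics/ and viewed, at most 14 in all, crops included, and the job is handed in when it is done.

```bash
ls; mkdir -p pics; cat > h.py <<'E'
import numpy as np, cv2
from station import ctrl, optics
from scipy.spatial.transform import Rotation as R
def pose():
    o=ctrl.get_obs(); T=np.eye(4); T[:3,:3]=R.from_rotvec(o["tool_rot"]).as_matrix(); T[:3,3]=o["tool_pos"]; return T
def cam(name):
    p=optics.camera_params(name); T=pose()
    E=p["extrinsics"] if "extrinsics" in p else T@np.array(p["tool_from_camera"])
    im,d=optics.get_image(name); return im,d,np.array(p["mtx"]),np.array(E)
def pts(d,K,E):
    v,u=np.mgrid[:d.shape[0],:d.shape[1]]
    c=np.stack([(u-K[0,2])/K[0,0]*d,(v-K[1,2])/K[1,1]*d,d],-1)
    w=c@E[:3,:3].T+E[:3,3]; w[d<=0]=np.nan; return w
def save(im,n): cv2.imwrite("pics/"+n,im[:,:,::-1])
E
python3 - <<'E'
from h import *
print(ctrl.get_obs(), ctrl.grasp_offset)
for n in ["scene","side","wrist"]:
    im,d,K,E=cam(n); save(im,n+"0.png"); np.savez("pics/"+n+"0.npz",im=im,d=d,K=K,E=E); print(n,K[0,0],E.round(3).tolist())
a=[cv2.imread(f"pics/{n}0.png") for n in ["scene","side","wrist"]]
E
```

```text
pics
{'t': 0.0, 'q': array([-1.19014384e-01,  5.33760663e-02,  1.61429859e+00,  2.10489355e-05,
        1.47593644e+00, -1.19000746e-01]), 'dq': array([-0.00037943, -0.0013956 ,  0.00022697, -0.00169774, -0.00021264,
        0.00105852]), 'effort': array([ 2.70554956e-04, -3.93670499e+01, -3.70175600e+01, -1.62778279e-04,
        6.93513779e-03, -6.06393527e-06]), 'tool_pos': array([6.24393156e-01, 6.98909186e-05, 2.30048335e-01]), 'tool_rot': array([-2.22032736e+00, -2.22029261e+00,  1.93303992e-03]), 'contact_force': array([0.38261992, 0.32263809, 0.47983427]), 'wrist_torque': array([-0.01782688, -0.01938703, -0.02057422]), 'grip_force': 0.0, 'opening': 0.08533272603354661} 0.0187
scene 524.8781504094529 [[-0.713, -0.3, 0.634, -0.247], [-0.701, 0.278, -0.657, 0.889], [0.02, -0.913, -0.408, 0.623], [0.0, 0.0, 0.0, 1.0]]
side 479.91327958172644 [[-0.8, -0.28, 0.531, -0.187], [-0.599, 0.334, -0.727, 1.056], [0.026, -0.9, -0.435, 0.727], [0.0, 0.0, 0.0, 1.0]]
wrist 334.32535303547087 [[1.0, 0.0, -0.002, 0.625], [-0.0, -0.955, -0.296, 0.076], [-0.002, 0.296, -0.955, 0.372], [0.0, 0.0, 0.0, 1.0]]
```

View images.

View pics/scene0.png

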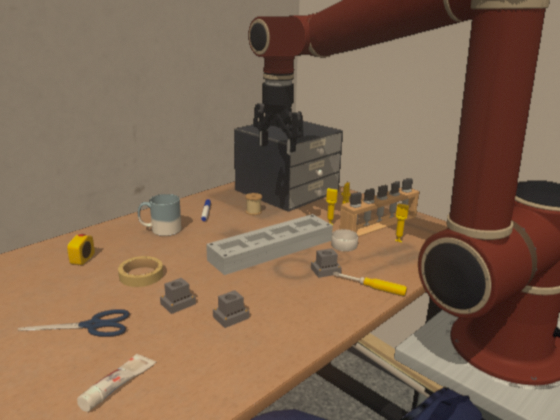

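View pics/side0.png

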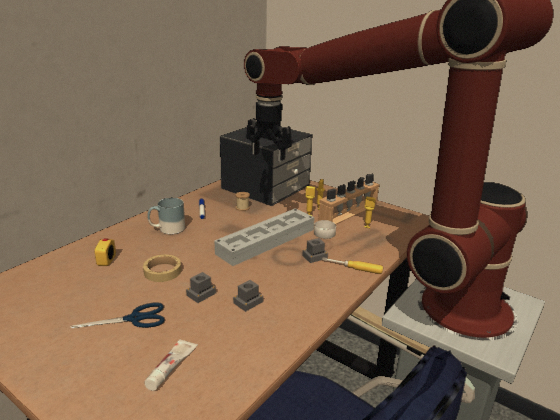

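View pics/wrist0.png

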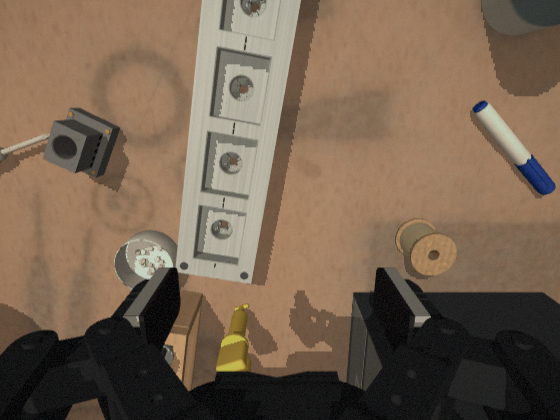

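```bash
cat > m.py <<'E'
from h import *
def load(n):
    f=np.load(f"pics/{n}.npz"); return f["im"],f["d"],f["K"],f["E"]
def comps(W,m,zlo,zhi,minn=25):
    sel=m&(W[...,2]>zlo)&(W[...,2]<zhi)
    n,l,s,c=cv2.connectedComponentsWithStats(sel.astype(np.uint8))
    for i in range(1,n):
        if s[i,4]<minn: continue
        p=W[l==i]; r=cv2.minAreaRect((p[:,:2]*1000).astype(np.float32))
        print("  px",c[i].round(),"n",s[i,4],"xy",np.round(r[0]),"size",np.round(r[1]),"ang",round(r[2],1),"z",(np.percentile(p[:,2],[5,50,95])*1000).round())
E
python3 - <<'E'
from m import *
for n in ["scene0","side0","wrist0"]:
    im,d,K,E=load(n); W=pts(d,K,E); hsv=cv2.cvtColor(im,cv2.COLOR_RGB2HSV); H,S,V=[hsv[...,i].astype(int) for i in range(3)]
    reach=(np.hypot(W[...,0],W[...,1])<1.1)&(W[...,0]>.15)
    print(n,"dark tops 44-56"); comps(W,reach&(S<90)&(V<110),.044,.056)
    print(" dark foot"); comps(W,reach&(S<90)&(V<110),.012,.056)
    print(" screws"); comps(W,reach&(S<90)&(V<110)&(W[...,1]<-.08),.088,.135,12)
    print(" base top"); comps(W,reach&(S<70)&(V>=100),.041,.050,100)
    print(" yellow"); comps(W,reach&(H>18)&(H<32)&(S>150),.005,.16)
    print(" stand top"); comps(W,reach&(S>70)&(W[...,1]<-.08),.077,.087)
E
```

```text
scene0 dark tops 44-56
  px [272. 187.] n 272 xy [ 823. -156.] size [257.  85.] ang 19.3 z [45. 50. 55.]
  px [331. 180.] n 58 xy [ 721. -348.] size [ 7. 90.] ang 2.2 z [44. 49. 55.]
  px [381. 209.] n 26 xy [ 479. -267.] size [17. 10.] ang 42.7 z [45. 49. 56.]
  px [175. 216.] n 39 xy [823. 172.] size [ 8. 33.] ang 14.2 z [45. 51. 55.]
  px [326. 255.] n 79 xy [418.  39.] size [40. 32.] ang 66.6 z [44. 47. 51.]
  px [177. 286.] n 106 xy [541. 371.] size [33. 38.] ang 0.3 z [44. 48. 51.]
  px [230. 299.] n 108 xy [429. 321.] size [39. 32.] ang 85.5 z [44. 48. 51.]
 dark foot
  px [283. 191.] n 1213 xy [ 777. -211.] size [336. 180.] ang 45.6 z [15. 35. 54.]
  px [392. 209.] n 59 xy [ 471. -319.] size [17. 15.] ang 44.3 z [15. 39. 54.]
  px [380. 213.] n 71 xy [ 479. -270.] size [19. 15.] ang 46.6 z [17. 40. 54.]
  px [367. 216.] n 66 xy [ 490. -222.] size [16. 20.] ang 21.7 z [19. 39. 54.]
  px [176. 216.] n 46 xy [824. 169.] size [ 8. 40.] ang 15.4 z [41. 50. 55.]
  px [326. 262.] n 397 xy [418.  39.] size [57. 48.] ang 64.3 z [14. 30. 49.]
  px [177. 294.] n 516 xy [539. 368.] size 
[... 6240 characters left out ...]
 z [15. 35. 54.]
 screws
  px [378. 356.] n 647 xy [ 722. -177.] size [61. 16.] ang 75.6 z [ 89. 101. 118.]
  px [552. 345.] n 258 xy [ 898. -150.] size [25.  3.] ang 0.1 z [ 89.  98. 114.]
  px [163. 351.] n 39 xy [ 511. -165.] size [ 3. 10.] ang 13.1 z [89. 92. 97.]
 base top
  px [233. 136.] n 13669 xy [579.  32.] size [279.  84.] ang 79.8 z [43. 44. 46.]
  px [ 64. 147.] n 663 xy [421.  37.] size [40. 32.] ang 64.1 z [48. 49. 50.]
 yellow
  px [235. 345.] n 1431 xy [ 578. -198.] size [85. 30.] ang 87.5 z [ 27.  81. 106.]
 stand top
  px [177. 350.] n 639 xy [ 516. -179.] size [62. 22.] ang 80.2 z [79. 81. 82.]
  px [234. 346.] n 186 xy [ 579. -166.] size [30.  8.] ang 6.3 z [78. 82. 87.]
```

```bash
cat >> m.py <<'E'
def go(x,y,th=None,z=None):
    "roll first, then shifts in the turned axes (mm)"
    T=pose(); a=np.degrees(np.arctan2(T[1,0],T[0,0])); th=a if th is None else th
    r=(a-th+180)%360-180
    t=np.radians(a-r); dx,dy=x-T[0,3]*1000,y-T[1,3]*1000
    print("now",(T[:3,3]*1000).round(1),"th",round(a,2),"| roll",round(np.radians(r),4),"tx",round(dx*np.cos(t)+dy*np.sin(t),1),"ty",round(dx*np.sin(t)-dy*np.cos(t),1),"tz",None if z is None else round(T[2,3]*1000-z,1))
def ray(uv,K,E,z):
    u=np.c_[np.asarray(uv,float).reshape(-1,2),np.ones(len(uv))]
    r=(u@np.linalg.inv(K).T)@E[:3,:3].T; s=(z-E[2,3])/r[:,2]; return (E[:3,3]+r*s[:,None])*1000
def hull(m,K,E,z):
    c=max(cv2.findContours(m.astype(np.uint8),cv2.RETR_EXTERNAL,cv2.CHAIN_APPROX_NONE)[0],key=len).reshape(-1,2)
    p=ray(c,K,E,z)[:,:2].astype(np.float32); r=cv2.minAreaRect(p); a=r[2] if r[1][0]>r[1][1] else r[2]+90
    return np.round(r[0],1),np.round(sorted(r[1]),1),round(a%180,1)
def rects(zlo,zhi,z,tag,amin=300,dark=None,hole=False):
    im,d,K,E=cam("wrist"); save(im,tag+".png"); np.savez("pics/"+tag+".npz",im=im,d=d,K=K,E=E)
    W=pts(d,K,E); V=im.max(-1); m=(W[...,2]>zlo)&(W[...,2]<zhi)
    if hole:
        c,h=cv2.findContours(m.astype(np.uint8),cv2.RETR_CCOMP,cv2.CHAIN_APPROX_NONE)
        S=[cv2.drawContours(np.zeros(m.shape,np.uint8),c,i,1,-1) for i in range(len(c)) if h[0,i,3]>=0 and cv2.contourArea(c[i])>amin]
    else:
        n,l,s,_=cv2.connectedComponentsWithStats(m.astype(np.uint8)); S=[(l==i) for i in range(1,n) if s[i,4]>amin]
    for s in S: print("px",np.argwhere(s).mean(0)[::-1].round(),*hull(s,K,E,z))
E
python3 -m handwheel '[{"roll":0.0875,"ty":-20,"tx":10},{"roll":0.0875,"ty":-20,"tx":20},{},{},{}]'
python3 - <<'E'
from m import *
rects(.042,.048,.045,"base1",500,hole=True)
go(422,37,64.3,200)
E
```

```text
px [219. 234.] [564.1 -55.6] [49.6 62. ] 79.8
px [228. 165.] [577.6  17.6] [50.7 61.9] 80.3
px [239.  86.] [590.5  91.4] [49.4 62.3] 79.7
now [624.6   0.  230.5] th 90.0 | roll 0.4485 tx -54.6 ty -198.6 tz 30.5$[0]: bad value
```

```bash
python3 -m handwheel '[{"tx":0,"ty":0,"tz":0,"roll":0.09}]'; python3 -m handwheel '[{"tx":10,"ty":-20,"tz":0,"roll":0.085},{"tx":0,"ty":0,"tz":0,"roll":0}]'; python3 -m handwheel --help | head -20
```

```text
t: 0.28
tool_pos: [0.6247, 0.0, 0.2308]
tool_rot: [-2.32, -2.117, 0.001]
contact_force: [-0.4, -0.5, -0.1]
opening: 0.0856
grip_force: 0.0
t: 0.45
tool_pos: [0.6041, 0.013, 0.2306]
tool_rot: [-2.407, -2.016, 0.002]
contact_force: [0.4, 0.0, -1.1]
opening: 0.0853
grip_force: 0.0invalid input: not JSON, or not a number
```

```bash
python3 -m handwheel '[{"tx":5,"ty":-20,"tz":0,"roll":0},{"tx":0,"ty":-5,"tz":0,"roll":0},{"tx":0,"ty":0,"tz":0,"roll":0},{"tx":0,"ty":0,"tz":0,"roll":0}]'
python3 - <<'E'
from m import *
rects(.042,.048,.045,"base2",500,hole=True)
go(422,37,64.3,200)
E
```

```text
t: 0.78
tool_pos: [0.5825, 0.0208, 0.2315]
tool_rot: [2.406, 2.019, 0.001]
contact_force: [0.1, 0.0, 0.6]
opening: 0.0854
grip_force: 0.0
px [271. 253.] [563.9 -55.9] [49.7 61.2] 80.0
px [271. 186.] [577.3  17.3] [50.2 61.2] 80.0
px [271. 109.] [590.3  91.1] [51.1 61.5] 80.0
now [582.7  20.7 231.4] th 79.98 | roll 0.2737 tx -55.0 ty -151.9 tz 31.4
```

```bash
python3 -m handwheel '[{"tx":0,"ty":0,"tz":0,"roll":0.09},{"tx":0,"ty":0,"tz":0,"roll":0.09},{"tx":0,"ty":0,"tz":0,"roll":0.093},{"tx":-11,"ty":-30,"tz":6,"roll":0},{"tx":-11,"ty":-30,"tz":6,"roll":0},{"tx":-11,"ty":-30,"tz":6,"roll":0},{"tx":-11,"ty":-30,"tz":6,"roll":0},{"tx":-11,"ty":-32,"tz":6,"roll":0},{"tx":0,"ty":0,"tz":0,"roll":0},{"tx":0,"ty":0,"tz":0,"roll":0},{"tx":0,"ty":0,"tz":0,"roll":0}]'
python3 - <<'E'
from m import *
rects(.046,.054,.05,"A1",500)
go(422,37,64.3,22)
E
```

```text
t: 1.75
tool_pos: [0.4224, 0.037, 0.2022]
tool_rot: [2.658, 1.672, 0.002]
contact_force: [-0.7, -0.2, 0.6]
opening: 0.0851
grip_force: 0.0
px [274. 191.] [421.6  37.3] [31.9 40.3] 64.3
now [422.8  37.  202.4] th 64.31 | roll 0.0002 tx -0.3 ty -0.8 tz 180.4
```

```bash
python3 -m handwheel '[{"tx":-0.3,"ty":-1,"tz":35,"roll":0},{"tx":0,"ty":0,"tz":35,"roll":0},{"tx":0,"ty":0,"tz":35,"roll":0},{"tx":0,"ty":0,"tz":35,"roll":0},{"tx":0,"ty":0,"tz":25,"roll":0},{"tx":0,"ty":0,"tz":15,"roll":0},{"tx":0,"ty":0,"tz":0,"roll":0},{"tx":0,"ty":0,"tz":0,"roll":0}]'
python3 -m handwheel '[{"tx":0,"ty":0,"tz":0,"roll":0},{"tx":0,"ty":0,"tz":0,"roll":0},{"tx":0,"ty":0,"tz":0,"roll":0},{"tx":0,"ty":0,"tz":0,"roll":0},{"tx":0,"ty":0,"tz":0,"roll":0},{"tx":0,"ty":0,"tz":0,"roll":0},{"tx":0,"ty":0,"tz":0,"roll":0},{"tx":0,"ty":0,"tz":0,"roll":0}]' 20 60
python3 -m handwheel '[{"tx":0,"ty":0,"tz":-10,"roll":0},{"tx":0,"ty":0,"tz":-25,"roll":0},{"tx":0,"ty":0,"tz":-35,"roll":0},{"tx":0,"ty":0,"tz":-35,"roll":0},{"tx":0,"ty":0,"tz":0,"roll":0},{"tx":0,"ty":0,"tz":0,"roll":0}]'
python3 - <<'E'
from m import *
im,d,K,E=cam("wrist"); save(im,"A2.png"); np.savez("pics/A2.npz",im=im,d=d,K=K,E=E)
go(577.3,17.4,80,127)
E
```

```text
t: 2.47
tool_pos: [0.4211, 0.0373, 0.0211]
tool_rot: [-2.659, -1.672, 0.002]
contact_force: [-0.0, 0.2, 0.0]
opening: 0.0852
grip_force: 0.0
t: 3.13
tool_pos: [0.4216, 0.0374, 0.0226]
tool_rot: [2.658, 1.672, 0.003]
contact_force: [0.7, 0.4, 5.6]
opening: 0.031
grip_force: 61.5
t: 3.63
tool_pos: [0.4218, 0.0374, 0.1289]
tool_rot: [2.657, 1.671, 0.007]
contact_force: [-0.5, 0.5, -2.3]
opening: 0.0306
grip_force: 60.8
now [420.2  37.5 126.7] th 64.34 | roll -0.2734 tx 7.5 ty 158.2 tz -0.3
```

View pics/A2.png

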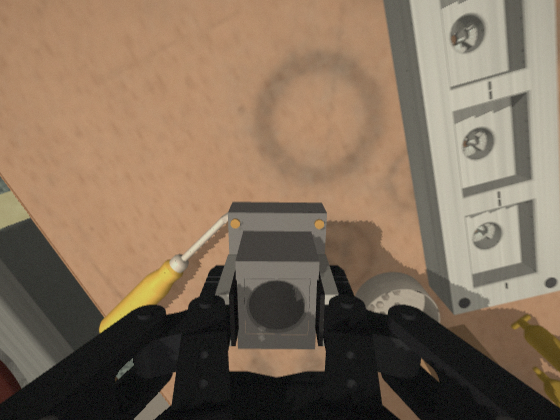

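```bash
cat >> m.py <<'E'
def held(tag=None,z0=-.028,h=.004):
    "turret top (tool z=z0) of held block in tool frame, mm"
    if tag: f=load(tag); im,d,K,_=f
    else: im,d,K,_=cam("wrist")
    Ec=np.array(optics.camera_params("wrist")["tool_from_camera"]); P=pts(d,K,Ec)
    m=(abs(P[...,2]-z0)<h)&(abs(P[...,0])<.032)&(abs(P[...,1])<.0165)
    print("top z",np.nanmedian(P[...,2][m])*1000)
    for a in (0,1):
        q=P[...,a][m]*1000; print("axis",a,np.percentile(q,[1,99]).round(1),q.mean().round(1))
    # foot front edge / underside-top plane
    m=(abs(P[...,2]-(z0+.032))<.004)&(abs(P[...,0])<.035)&(abs(P[...,1])<.03)
    if m.sum()>20: print("foot top x",np.percentile(P[...,0][m]*1000,[1,99]).round(1),"y",np.percentile(P[...,1][m]*1000,[1,99]).round(1),"z",np.median(P[...,2][m])*1000)
E
python3 -c "
from m import *
held('A2')"
```

```text
top z -26.698570728942148
axis 0 [-20.8  19.4] 0.6
axis 1 [-15.1  16.2] 0.4
foot top x [-12.5  28.4] y [-22.   23.3] z 5.09291360708701
```

```bash
python3 -m handwheel '[{"tx":0,"ty":0,"tz":0,"roll":-0.09},{"tx":0,"ty":0,"tz":0,"roll":-0.09},{"tx":0,"ty":0,"tz":0,"roll":-0.0934},{"tx":3,"ty":30,"tz":0,"roll":0},{"tx":3,"ty":35,"tz":0,"roll":0},{"tx":2,"ty":35,"tz":0,"roll":0},{"tx":0,"ty":35,"tz":0,"roll":0},{"tx":0,"ty":22.7,"tz":20,"roll":0},{"tx":0,"ty":0,"tz":30,"roll":0},{"tx":0,"ty":0,"tz":0,"roll":0},{"tx":0,"ty":0,"tz":0,"roll":0},{"tx":0,"ty":0,"tz":0,"roll":0}]'
python3 - <<'E'
from m import *
held()
go(577.3,17.4,80,49)
E
```

```text
t: 4.68
tool_pos: [0.5757, 0.0181, 0.0753]
tool_rot: [-2.405, -2.018, 0.003]
contact_force: [0.1, 0.0, -1.3]
opening: 0.0313
grip_force: 60.6
top z -26.686104811238966
axis 0 [-20.9  19.2] 0.5
axis 1 [-15.2  16.2] 0.5
foot top x [-12.6  28.3] y [-21.9  23.4] z 5.140658311273527
now [576.6  18.1  76.6] th 80.01 | roll 0.0001 tx -0.6 ty 0.8 tz 27.6
```

```bash
python3 -m handwheel '[{"tx":0,"ty":0.3,"tz":5,"roll":0},{"tx":0,"ty":0,"tz":4,"roll":0},{"tx":0,"ty":0,"tz":4,"roll":0},{"tx":0,"ty":0,"tz":0,"roll":0}]'
python3 -m handwheel '[{"tx":0,"ty":0,"tz":2,"roll":0},{"tx":0,"ty":0,"tz":2,"roll":0},{"tx":0,"ty":0,"tz":2,"roll":0},{"tx":0,"ty":0,"tz":0,"roll":0}]'
```

```text
t: 5.07
tool_pos: [0.5782, 0.0179, 0.0673]
tool_rot: [2.406, 2.019, 0.001]
contact_force: [-8.9, 0.1, 16.8]
opening: 0.0306
grip_force: 62.9
t: 5.4
tool_pos: [0.5785, 0.018, 0.067]
tool_rot: [-2.406, -2.02, 0.002]
contact_force: [-26.5, 1.9, 45.9]
opening: 0.0312
grip_force: 66.5
```

```bash
python3 -m handwheel '[{"tx":0,"ty":0,"tz":-6,"roll":0},{"tx":0,"ty":-1.2,"tz":0,"roll":0},{"tx":0,"ty":0,"tz":0,"roll":0},{"tx":0,"ty":0,"tz":3,"roll":0},{"tx":0,"ty":0,"tz":2,"roll":0},{"tx":0,"ty":0,"tz":0,"roll":0}]'
```

```text
t: 5.9
tool_pos: [0.5792, 0.018, 0.0672]
tool_rot: [2.404, 2.018, 0.004]
contact_force: [-18.2, 0.7, 40.5]
opening: 0.0309
grip_force: 65.9
```

```bash
for i in 1 2; do python3 -m handwheel '[{"tx":0,"ty":0,"tz":-3,"roll":0},{"tx":0,"ty":0,"tz":0,"roll":0},{"tx":0,"ty":0,"tz":0,"roll":0}]' | sed -n '2p;4p'; done
python3 - <<'E'
from m import *
for i in range(3):
    go(576.9,17.9,80,49); held()
E
```

```text
tool_pos: [0.579, 0.0179, 0.0673]
contact_force: [-9.0, 0.8, 24.9]
tool_pos: [0.5783, 0.018, 0.0673]
contact_force: [-2.9, 0.5, 13.2]
now [578.3  18.   67.3] th 80.0 | roll -0.0 tx -0.3 ty -1.4 tz 18.3
top z -26.712961829558417
axis 0 [-20.9  19.3] 0.5
axis 1 [-15.2  16.2] 0.5
foot top x [-12.8  28.3] y [-21.9  23.4] z 5.118947851702485
now [578.3  18.   67.4] th 80.0 | roll -0.0 tx -0.3 ty -1.4 tz 18.4
top z -26.715370063639917
axis 0 [-20.9  19.3] 0.5
axis 1 [-15.2  16.2] 0.4
foot top x [-12.5  28.2] y [-22.   23.4] z 5.105924377984156
now [578.3  18.   67.3] th 80.0 | roll 0.0 tx -0.3 ty -1.4 tz 18.3
top z -26.714183411174623
axis 0 [-20.9  19.2] 0.5
axis 1 [-15.1  16.2] 0.5
foot top x [-12.7  28.2] y [-21.9  23.4] z 5.088821096686444
```

```bash
for i in 1 2 3; do python3 -m handwheel '[{"tx":0,"ty":0,"tz":-2,"roll":0},{"tx":0,"ty":0,"tz":0,"roll":0},{"tx":0,"ty":0,"tz":0,"roll":0},{"tx":0,"ty":0,"tz":0,"roll":0}]' | sed -n '2p;4p'; done
```

```text
tool_pos: [0.5756, 0.0181, 0.0652]
contact_force: [1.0, -0.6, -0.9]
tool_pos: [0.5757, 0.0182, 0.0679]
contact_force: [-0.5, -0.8, -1.3]
tool_pos: [0.5762, 0.0181, 0.0704]
contact_force: [-0.2, -1.0, -0.9]
```

```bash
python3 -m handwheel '[{"tx":0,"ty":-0.3,"tz":2,"roll":0},{"tx":0,"ty":0,"tz":2,"roll":0},{"tx":0,"ty":0,"tz":2,"roll":0},{"tx":0,"ty":0,"tz":2,"roll":0},{"tx":0,"ty":0,"tz":0,"roll":0},{"tx":0,"ty":0,"tz":0,"roll":0}]' | sed -n '2p;4p'
python3 -m handwheel '[{"tx":0,"ty":0,"tz":2,"roll":0},{"tx":0,"ty":0,"tz":2,"roll":0},{"tx":0,"ty":0,"tz":0,"roll":0},{"tx":0,"ty":0,"tz":0,"roll":0}]' | sed -n '2p;4p'
```

```text
tool_pos: [0.5757, 0.0182, 0.062]
contact_force: [-0.1, -0.7, -1.2]
tool_pos: [0.5757, 0.0182, 0.0581]
contact_force: [0.7, 0.0, -1.3]
```

```bash
python3 -m handwheel '[{"tx":0,"ty":0,"tz":3,"roll":0},{"tx":0,"ty":0,"tz":3,"roll":0},{"tx":0,"ty":0,"tz":2,"roll":0},{"tx":0,"ty":0,"tz":0,"roll":0},{"tx":0,"ty":0,"tz":0,"roll":0}]' | sed -n '2p;4p'
python3 -m handwheel '[{"tx":0,"ty":0,"tz":1,"roll":0},{"tx":0,"ty":0,"tz":1,"roll":0},{"tx":0,"ty":0,"tz":0,"roll":0},{"tx":0,"ty":0,"tz":0,"roll":0}]' | sed -n '2p;4p'
```

```text
tool_pos: [0.5757, 0.0182, 0.0501]
contact_force: [0.2, 0.3, -1.6]
tool_pos: [0.5761, 0.0181, 0.0497]
contact_force: [-3.4, -0.6, 5.6]
```

```bash
python3 -m handwheel '[{"tx":0,"ty":0,"tz":2,"roll":0},{"tx":0,"ty":0,"tz":1,"roll":0},{"tx":0,"ty":0,"tz":0,"roll":0}]' | sed -n '2p;4p'
python3 -m handwheel '[{"tx":0,"ty":0,"tz":-3,"roll":0},{"tx":0,"ty":0,"tz":0,"roll":0},{"tx":0,"ty":0,"tz":0,"roll":0},{"tx":0,"ty":0,"tz":0,"roll":0},{"tx":0,"ty":0,"tz":-20,"roll":0},{"tx":0,"ty":0,"tz":-40,"roll":0},{"tx":0,"ty":0,"tz":-40,"roll":0},{"tx":0,"ty":0,"tz":-40,"roll":0},{"tx":0,"ty":0,"tz":-10,"roll":0},{"tx":0,"ty":0,"tz":0,"roll":0},{"tx":0,"ty":0,"tz":0,"roll":0}]' 84 | sed -n '2p;4p'
python3 - <<'E'
from m import *
rects(.070,.080,.077,"P1",300)
rects(.042,.048,.045,"P1b",500,hole=True)
go(430,321,79,202)
E
```

```text
tool_pos: [0.5762, 0.0181, 0.0497]
contact_force: [-14.1, 0.9, 22.6]
tool_pos: [0.5759, 0.0182, 0.1981]
contact_force: [-0.7, -0.0, -0.6]
px [277. 200.] [577.2  18.2] [31.4 40.8] 79.0
px [278. 265.] [563.8 -55.6] [49.6 61.2] 80.0
px [278. 198.] [575.8  11. ] [37.6 52.5] 79.2
px [279. 104.] [589.9  91.5] [50.5 61.5] 81.1
now [574.4  18.3 195.3] th 79.99 | roll 0.0173 tx 269.6 ty -199.5 tz -6.7
```

```bash
python3 -m handwheel '[{"tx":30,"ty":-22,"tz":0,"roll":0.017},{"tx":30,"ty":-22,"tz":0,"roll":0},{"tx":30,"ty":-22,"tz":0,"roll":0},{"tx":30,"ty":-22,"tz":0,"roll":0},{"tx":30,"ty":-22,"tz":0,"roll":0},{"tx":30,"ty":-22,"tz":0,"roll":0},{"tx":30,"ty":-22,"tz":0,"roll":0},{"tx":30,"ty":-22,"tz":0,"roll":0},{"tx":30,"ty":-24,"tz":0,"roll":0},{"tx":0,"ty":0,"tz":0,"roll":0},{"tx":0,"ty":0,"tz":0,"roll":0},{"tx":0,"ty":0,"tz":0,"roll":0}]' | sed -n '2p;4p'
python3 -m handwheel '[{"tx":0,"ty":0,"tz":0,"roll":0},{"tx":0,"ty":0,"tz":0,"roll":0},{"tx":0,"ty":0,"tz":0,"roll":0}]' | sed -n '2p;4p'
python3 - <<'E'
from m import *
rects(.046,.054,.05,"B1",400)
go(430,321,79,22)
E
```

```text
tool_pos: [0.4295, 0.3204, 0.1961]
contact_force: [0.4, -0.6, -0.3]
tool_pos: [0.4309, 0.32, 0.1979]
contact_force: [0.2, 0.1, 0.7]
px [400. 112.] [545.7 367.9] [32.9 39.8] 84.3
px [279. 191.] [433.1 319.9] [31.8 40.6] 79.9
now [430.9 320.2 198.2] th 78.92 | roll -0.0014 tx 0.7 ty -1.1 tz 176.2
```

```bash
python3 -m handwheel '[{"tx":0,"ty":1.2,"tz":35,"roll":-0.017},{"tx":0,"ty":0,"tz":35,"roll":0},{"tx":0,"ty":0,"tz":35,"roll":0},{"tx":0,"ty":0,"tz":35,"roll":0},{"tx":0,"ty":0,"tz":25,"roll":0},{"tx":0,"ty":0,"tz":11,"roll":0},{"tx":0,"ty":0,"tz":0,"roll":0},{"tx":0,"ty":0,"tz":0,"roll":0}]' | sed -n '2p;4p'
python3 -m handwheel '[{"tx":0,"ty":0,"tz":0,"roll":0},{"tx":0,"ty":0,"tz":0,"roll":0},{"tx":0,"ty":0,"tz":0,"roll":0},{"tx":0,"ty":0,"tz":0,"roll":0},{"tx":0,"ty":0,"tz":0,"roll":0},{"tx":0,"ty":0,"tz":0,"roll":0},{"tx":0,"ty":0,"tz":0,"roll":0},{"tx":0,"ty":0,"tz":0,"roll":0}]' 20 60
python3 -m handwheel '[{"tx":0,"ty":0,"tz":-10,"roll":0},{"tx":0,"ty":0,"tz":-25,"roll":0},{"tx":0,"ty":0,"tz":-35,"roll":0},{"tx":0,"ty":0,"tz":-35,"roll":0},{"tx":0,"ty":0,"tz":0,"roll":0},{"tx":0,"ty":0,"tz":0,"roll":0},{"tx":0,"ty":0,"tz":0,"roll":0},{"tx":0,"ty":0,"tz":0,"roll":0},{"tx":0,"ty":0,"tz":0,"roll":0}]'
python3 - <<'E'
from m import *
held(); go(590.3,91.2,80,127)
E
```

```text
tool_pos: [0.4321, 0.3208, 0.0229]
contact_force: [-0.7, 0.4, -0.4]
t: 13.03
tool_pos: [0.4326, 0.3214, 0.0238]
tool_rot: [2.406, 2.019, 0.004]
contact_force: [0.4, -0.3, 7.2]
opening: 0.0311
grip_force: 61.0
t: 13.78
tool_pos: [0.4302, 0.32, 0.125]
tool_rot: [-2.406, -2.019, 0.006]
contact_force: [-0.3, -0.1, -0.2]
opening: 0.0308
grip_force: 60.1
top z -25.57804267759641
axis 0 [-21.5  18.4] -0.3
axis 1 [-15.2  16.2] 0.4
foot top x [-13.2  27.4] y [-22.2  23.1] z 6.197278194680939
now [430.4 320.1 125.2] th 80.0 | roll -0.0001 tx -197.7 ty 197.3 tz -1.8
```

```bash
python3 -m handwheel '[{"tx":-25,"ty":25,"tz":0,"roll":0},{"tx":-25,"ty":25,"tz":0,"roll":0},{"tx":-25,"ty":25,"tz":0,"roll":0},{"tx":-25,"ty":25,"tz":0,"roll":0},{"tx":-25,"ty":25,"tz":0,"roll":0},{"tx":-25,"ty":25,"tz":0,"roll":0},{"tx":-25,"ty":25,"tz":0,"roll":0},{"tx":-21.5,"ty":20.8,"tz":0,"roll":0},{"tx":0,"ty":0,"tz":25,"roll":0},{"tx":0,"ty":0,"tz":25,"roll":0},{"tx":0,"ty":0,"tz":0,"roll":0},{"tx":0,"ty":0,"tz":0,"roll":0}]' | sed -n '2p;4p'
python3 -m handwheel '[{"tx":0,"ty":0,"tz":0,"roll":0},{"tx":0,"ty":0,"tz":0,"roll":0},{"tx":0,"ty":0,"tz":0,"roll":0},{"tx":0,"ty":0,"tz":0,"roll":0},{"tx":0,"ty":0,"tz":0,"roll":0}]' | sed -n '2p;4p'
python3 -c "
from m import *
go(589.0,92.6,80,50.5)"
```

```text
tool_pos: [0.5879, 0.0931, 0.0744]
contact_force: [-0.3, 0.4, -1.5]
tool_pos: [0.5908, 0.0935, 0.0784]
contact_force: [0.3, -0.3, -1.6]
now [590.8  93.5  78.4] th 80.02 | roll 0.0003 tx -1.2 ty -1.6 tz 27.9
```

```bash
for i in 1 2 3 4 5; do python3 -m handwheel '[{"tx":0,"ty":0,"tz":0,"roll":0},{"tx":0,"ty":0,"tz":0,"roll":0}]' | sed -n '1,3p'; done
```

```text
t: 15.42
tool_pos: [0.5903, 0.0933, 0.0776]
tool_rot: [2.406, 2.019, 0.0]
t: 15.58
tool_pos: [0.5902, 0.0933, 0.0773]
tool_rot: [-2.407, -2.019, 0.0]
t: 15.75
tool_pos: [0.5902, 0.0933, 0.0772]
tool_rot: [-2.407, -2.019, 0.0]
t: 15.92
tool_pos: [0.5902, 0.0933, 0.0773]
tool_rot: [-2.407, -2.019, 0.0]
t: 16.08
tool_pos: [0.5902, 0.0933, 0.0773]
tool_rot: [2.407, 2.019, -0.0]
```

```bash
python3 -m handwheel '[{"tx":-0.9,"ty":-1.1,"tz":0,"roll":0},{"tx":0,"ty":0,"tz":3,"roll":0},{"tx":0,"ty":0,"tz":3,"roll":0},{"tx":0,"ty":0,"tz":2,"roll":0},{"tx":0,"ty":0,"tz":2,"roll":0},{"tx":0,"ty":0,"tz":2,"roll":0},{"tx":0,"ty":0,"tz":2,"roll":0},{"tx":0,"ty":0,"tz":0,"roll":0},{"tx":0,"ty":0,"tz":0,"roll":0},{"tx":0,"ty":0,"tz":0,"roll":0},{"tx":0,"ty":0,"tz":0,"roll":0}]' | sed -n '2p;4p'
```

```text
tool_pos: [0.589, 0.0925, 0.0634]
contact_force: [0.8, -0.1, -1.8]
```

```bash
python3 -m handwheel '[{"tx":0,"ty":0,"tz":3,"roll":0},{"tx":0,"ty":0,"tz":3,"roll":0},{"tx":0,"ty":0,"tz":3,"roll":0},{"tx":0,"ty":0,"tz":2,"roll":0},{"tx":0,"ty":0,"tz":2,"roll":0},{"tx":0,"ty":0,"tz":1,"roll":0},{"tx":0,"ty":0,"tz":1,"roll":0},{"tx":0,"ty":0,"tz":1,"roll":0},{"tx":0,"ty":0,"tz":0,"roll":0},{"tx":0,"ty":0,"tz":0,"roll":0}]' | sed -n '2p;4p'
```

```text
tool_pos: [0.5894, 0.0925, 0.0508]
contact_force: [-9.7, -2.3, 17.4]
```

```bash
python3 -m handwheel '[{"tx":0,"ty":0,"tz":-3,"roll":0},{"tx":0,"ty":0,"tz":0,"roll":0},{"tx":0,"ty":0,"tz":0,"roll":0},{"tx":0,"ty":0,"tz":0,"roll":0},{"tx":0,"ty":0,"tz":-20,"roll":0},{"tx":0,"ty":0,"tz":-40,"roll":0},{"tx":0,"ty":0,"tz":-40,"roll":0},{"tx":0,"ty":0,"tz":-40,"roll":0},{"tx":0,"ty":0,"tz":-10,"roll":-0.07}]' 84 | sed -n '2p;4p'
python3 -m handwheel '[{"tx":33,"ty":-9,"tz":0,"roll":0},{"tx":33,"ty":-9,"tz":0,"roll":0},{"tx":33,"ty":-9,"tz":0,"roll":0},{"tx":33,"ty":-9,"tz":0,"roll":0},{"tx":33,"ty":-9,"tz":0,"roll":0},{"tx":33,"ty":-9,"tz":0,"roll":0},{"tx":33,"ty":-9,"tz":0,"roll":0},{"tx":38,"ty":-9,"tz":0,"roll":0},{"tx":0,"ty":0,"tz":0,"roll":0},{"tx":0,"ty":0,"tz":0,"roll":0},{"tx":0,"ty":0,"tz":0,"roll":0},{"tx":0,"ty":0,"tz":0,"roll":0}]' | sed -n '2p;4p'
python3 -m handwheel '[{"tx":0,"ty":0,"tz":0,"roll":0},{"tx":0,"ty":0,"tz":0,"roll":0},{"tx":0,"ty":0,"tz":0,"roll":0},{"tx":0,"ty":0,"tz":0,"roll":0},{"tx":0,"ty":0,"tz":0,"roll":0},{"tx":0,"ty":0,"tz":0,"roll":0}]' | sed -n '2p;4p'
python3 - <<'E'
from m import *
rects(.046,.054,.05,"C1",400)
go(545.7,367.9,84,22)
E
```

```text
tool_pos: [0.5924, 0.0927, 0.2084]
contact_force: [0.3, 0.4, 1.9]
tool_pos: [0.5456, 0.3666, 0.1998]
contact_force: [-0.2, -1.3, -0.7]
tool_pos: [0.5456, 0.3674, 0.2004]
contact_force: [0.1, -0.1, 0.1]
px [277. 190.] [546.5 368.4] [31.9 39.9] 84.0
now [545.5 367.5 200.3] th 84.0 | roll -0.0001 tx 0.4 ty 0.1 tz 178.3
```

```bash
python3 -m handwheel '[{"tx":1,"ty":0,"tz":35,"roll":0},{"tx":0,"ty":0,"tz":35,"roll":0},{"tx":0,"ty":0,"tz":35,"roll":0},{"tx":0,"ty":0,"tz":35,"roll":0},{"tx":0,"ty":0,"tz":25,"roll":0},{"tx":0,"ty":0,"tz":13,"roll":0},{"tx":0,"ty":0,"tz":0,"roll":0},{"tx":0,"ty":0,"tz":0,"roll":0},{"tx":0,"ty":0,"tz":0,"roll":0}]' | sed -n '2p;4p'
python3 -m handwheel '[{"tx":0,"ty":0,"tz":0,"roll":0},{"tx":0,"ty":0,"tz":0,"roll":0},{"tx":0,"ty":0,"tz":0,"roll":0},{"tx":0,"ty":0,"tz":0,"roll":0},{"tx":0,"ty":0,"tz":0,"roll":0},{"tx":0,"ty":0,"tz":0,"roll":0},{"tx":0,"ty":0,"tz":0,"roll":0},{"tx":0,"ty":0,"tz":0,"roll":0}]' 20 60
python3 -m handwheel '[{"tx":0,"ty":0,"tz":-10,"roll":0},{"tx":0,"ty":0,"tz":-25,"roll":0},{"tx":0,"ty":0,"tz":-35,"roll":0},{"tx":0,"ty":0,"tz":-35,"roll":0},{"tx":0,"ty":0,"tz":0,"roll":0},{"tx":0,"ty":0,"tz":0,"roll":0},{"tx":0,"ty":0,"tz":0,"roll":0},{"tx":0,"ty":0,"tz":0,"roll":0},{"tx":0,"ty":0,"tz":0,"roll":0}]'
python3 - <<'E'
from m import *
held(); go(564,-55.8,80,127); go(603.4,165,80,127)
E
```

```text
tool_pos: [0.5473, 0.3696, 0.0249]
contact_force: [-0.1, -0.8, 0.2]
t: 21.55
tool_pos: [0.5463, 0.369, 0.0234]
tool_rot: [2.334, 2.102, 0.003]
contact_force: [-0.7, 0.1, 5.8]
opening: 0.0309
grip_force: 61.6
t: 22.3
tool_pos: [0.5441, 0.3678, 0.1245]
tool_rot: [-2.334, -2.102, 0.007]
contact_force: [-1.2, 0.5, -1.6]
opening: 0.0307
grip_force: 61.0
top z -25.987611251262173
axis 0 [-21.   19.1] 0.3
axis 1 [-15.3  16.2] 0.5
foot top x [-12.5  28.1] y [-22.2  23.2] z 5.788409644217785
now [544.4 368.  124.9] th 84.01 | roll 0.0699 tx -413.9 ty 92.9 tz -2.1
now [544.4 368.  124.9] th 84.01 | roll 0.0699 tx -189.6 ty 93.4 tz -2.1
```

```bash
python3 -m handwheel '[{"tx":0,"ty":0,"tz":0,"roll":0.07},{"tx":-30,"ty":15,"tz":0,"roll":0},{"tx":-30,"ty":15,"tz":0,"roll":0},{"tx":-30,"ty":15,"tz":0,"roll":0},{"tx":-30,"ty":15,"tz":0,"roll":0},{"tx":-30,"ty":15,"tz":0,"roll":0},{"tx":-30,"ty":15,"tz":0,"roll":0},{"tx":-9,"ty":2,"tz":0,"roll":0},{"tx":0,"ty":0,"tz":25,"roll":0},{"tx":0,"ty":0,"tz":23,"roll":0},{"tx":0,"ty":0,"tz":0,"roll":0},{"tx":0,"ty":0,"tz":0,"roll":0}]' | sed -n '2p;4p'
python3 -m handwheel '[{"tx":0,"ty":0,"tz":0,"roll":0},{"tx":0,"ty":0,"tz":0,"roll":0},{"tx":0,"ty":0,"tz":0,"roll":0},{"tx":0,"ty":0,"tz":0,"roll":0},{"tx":0,"ty":0,"tz":0,"roll":0},{"tx":0,"ty":0,"tz":0,"roll":0},{"tx":0,"ty":0,"tz":0,"roll":0},{"tx":0,"ty":0,"tz":0,"roll":0}]' | sed -n '2p;4p'
python3 -c "
from m import *
go(602.0,165.95,80,50)
rects(.042,.048,.045,'C2',500,hole=True)"
```

```text
tool_pos: [0.6013, 0.1664, 0.0767]
contact_force: [-0.1, -0.3, -0.5]
tool_pos: [0.6033, 0.1665, 0.0794]
contact_force: [-1.2, -0.1, -0.9]
now [603.3 166.5  79.4] th 80.0 | roll -0.0001 tx -0.8 ty -1.2 tz 29.4
```

```bash
python3 -m handwheel '[{"tx":-0.7,"ty":-1.0,"tz":0,"roll":0},{"tx":0,"ty":0,"tz":4,"roll":0},{"tx":0,"ty":0,"tz":4,"roll":0},{"tx":0,"ty":0,"tz":2,"roll":0},{"tx":0,"ty":0,"tz":2,"roll":0},{"tx":0,"ty":0,"tz":2,"roll":0},{"tx":0,"ty":0,"tz":2,"roll":0},{"tx":0,"ty":0,"tz":0,"roll":0},{"tx":0,"ty":0,"tz":0,"roll":0},{"tx":0,"ty":0,"tz":0,"roll":0},{"tx":0,"ty":0,"tz":0,"roll":0}]' | sed -n '2p;4p'
```

```text
tool_pos: [0.6022, 0.166, 0.0633]
contact_force: [0.8, -0.2, -1.4]
```

Entered. Press home, release, and lift, then look over the base from the scene and wrist cameras.

```bash
python3 -m handwheel '[{"tx":0,"ty":0,"tz":3,"roll":0},{"tx":0,"ty":0,"tz":3,"roll":0},{"tx":0,"ty":0,"tz":3,"roll":0},{"tx":0,"ty":0,"tz":2,"roll":0},{"tx":0,"ty":0,"tz":2,"roll":0},{"tx":0,"ty":0,"tz":1,"roll":0},{"tx":0,"ty":0,"tz":1,"roll":0},{"tx":0,"ty":0,"tz":1,"roll":0},{"tx":0,"ty":0,"tz":0,"roll":0},{"tx":0,"ty":0,"tz":0,"roll":0}]' | sed -n '2p;4p'
python3 -m handwheel '[{"tx":0,"ty":0,"tz":-3,"roll":0},{"tx":0,"ty":0,"tz":0,"roll":0},{"tx":0,"ty":0,"tz":0,"roll":0},{"tx":0,"ty":0,"tz":0,"roll":0},{"tx":0,"ty":0,"tz":-20,"roll":0},{"tx":0,"ty":0,"tz":-40,"roll":0},{"tx":0,"ty":0,"tz":-40,"roll":0},{"tx":-30,"ty":0,"tz":-20,"roll":0},{"tx":-35,"ty":0,"tz":-20,"roll":0},{"tx":-10,"ty":0,"tz":0,"roll":0}]' 84 | sed -n '2p;4p'
python3 -m handwheel '[{"tx":0,"ty":0,"tz":0,"roll":0},{"tx":0,"ty":0,"tz":0,"roll":0},{"tx":0,"ty":0,"tz":0,"roll":0},{"tx":0,"ty":0,"tz":0,"roll":0},{"tx":0,"ty":0,"tz":0,"roll":0},{"tx":0,"ty":0,"tz":0,"roll":0},{"tx":0,"ty":0,"tz":0,"roll":0},{"tx":0,"ty":0,"tz":0,"roll":0}]' | sed -n '2p;4p'
python3 - <<'E'
from m import *
rects(.070,.085,.077,"D1",300)
f=load("D1"); W=pts(f[1],f[2],f[3])
n,l,s,c=cv2.connectedComponentsWithStats(((W[...,2]>.07)&(W[...,2]<.085)).astype(np.uint8))
print([(W[...,2][l==i].mean()*1000).round(1) for i in range(1,n) if s[i,4]>300])
go(482,-190,80,240)
E
```

```text
tool_pos: [0.6026, 0.166, 0.0504]
contact_force: [-8.3, -2.0, 14.5]
tool_pos: [0.5915, 0.0894, 0.1959]
contact_force: [0.5, -0.0, 1.5]
tool_pos: [0.5892, 0.0925, 0.19]
contact_force: [0.9, -0.4, 0.4]
px [277. 105.] [603.1 165.2] [32.  39.1] 80.0
px [277. 204.] [589.6  91.7] [31.2 41.4] 81.0
px [277. 286.] [577.2  19.2] [31.5 42.8] 80.0
px [466. 412.] [ 736.7 -149.9] [20.5 35.6] 176.9
[np.float64(76.3), np.float64(76.1), np.float64(75.7), np.float64(77.4)]
now [589.2  92.4 190.1] th 80.02 | roll 0.0003 tx -296.7 ty -56.5 tz -49.9
```

View pics/D1.png

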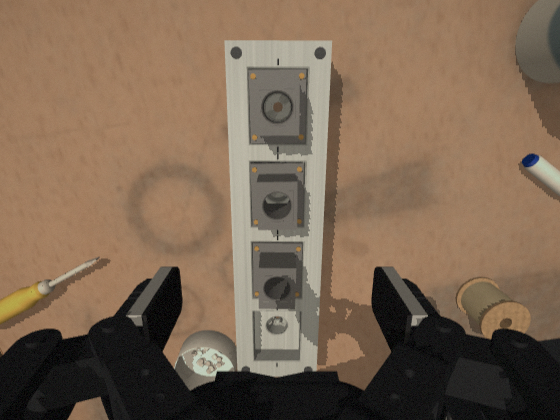

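```bash
python3 -m handwheel '[{"tx":0,"ty":0,"tz":-30,"roll":0},{"tx":-36,"ty":-7,"tz":-10,"roll":0},{"tx":-36,"ty":-7,"tz":-10,"roll":0},{"tx":-37,"ty":-7,"tz":0,"roll":0},{"tx":-37,"ty":-7,"tz":0,"roll":0},{"tx":-37,"ty":-7,"tz":0,"roll":0},{"tx":-37,"ty":-7,"tz":0,"roll":0},{"tx":-37,"ty":-7,"tz":0,"roll":0},{"tx":-38,"ty":-7,"tz":0,"roll":0},{"tx":0,"ty":0,"tz":0,"roll":0},{"tx":0,"ty":0,"tz":0,"roll":0},{"tx":0,"ty":0,"tz":0,"roll":0}]' | sed -n '2p;4p'
python3 -m handwheel '[{"tx":0,"ty":0,"tz":0,"roll":0},{"tx":0,"ty":0,"tz":0,"roll":0},{"tx":0,"ty":0,"tz":0,"roll":0},{"tx":0,"ty":0,"tz":0,"roll":0},{"tx":0,"ty":0,"tz":0,"roll":0},{"tx":0,"ty":0,"tz":0,"roll":0},{"tx":0,"ty":0,"tz":0,"roll":0},{"tx":0,"ty":0,"tz":0,"roll":0}]' | sed -n '2p;4p'
python3 - <<'E'
from m import *
rects(.112,.124,.118,"S1",80)
go(497,-172,80,108)
E
```

```text
tool_pos: [0.4829, -0.1885, 0.2404]
contact_force: [-0.3, -0.1, 0.5]
tool_pos: [0.4829, -0.1886, 0.2403]
contact_force: [0.5, -1.4, 0.5]
px [296. 179.] [ 501.9 -174. ] [12.  29.8] 69.5
px [295. 236.] [ 493.7 -222. ] [12.  30.5] 76.5
px [557. 320.] [ 716.5 -335.4] [  6.5 114.2] 94.0
px [294. 287.] [ 485.4 -270.7] [11.7 30.4] 80.6
px [294. 334.] [ 477.  -319.5] [11.8 31.7] 87.9
px [295. 368.] [ 471.2 -358.9] [12.7 13.1] 81.2
now [ 482.8 -188.6  240.3] th 80.0 | roll -0.0 tx 18.8 ty 11.1 tz 132.3
```

View pics/S1.png

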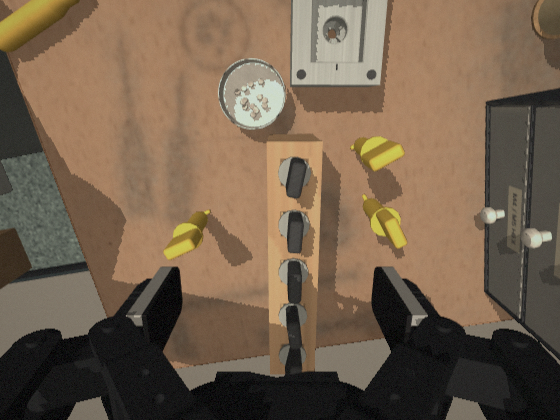

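```bash
python3 -m handwheel '[{"tx":0,"ty":0,"tz":0,"roll":0.093},{"tx":0,"ty":0,"tz":0,"roll":0.09},{"tx":20.2,"ty":12,"tz":0,"roll":0},{"tx":0,"ty":0,"tz":30,"roll":0},{"tx":0,"ty":0,"tz":30,"roll":0},{"tx":0,"ty":0,"tz":25,"roll":0},{"tx":0,"ty":0,"tz":0,"roll":0},{"tx":0,"ty":0,"tz":0,"roll":0},{"tx":0,"ty":0,"tz":0,"roll":0},{"tx":0,"ty":0,"tz":0,"roll":0},{"tx":0,"ty":0,"tz":0,"roll":0},{"tx":0,"ty":0,"tz":0,"roll":0}]' 50 | sed -n '2p;4p'
python3 -m handwheel '[{"tx":0,"ty":0,"tz":0,"roll":0},{"tx":0,"ty":0,"tz":0,"roll":0},{"tx":0,"ty":0,"tz":0,"roll":0}]'| sed -n '2p;4p'
python3 -c "
from m import *
go(501.2,-173.9,69.5,90)
rects(.112,.124,.118,'S2',80)"
```

```text
tool_pos: [0.502, -0.1744, 0.1572]
contact_force: [-0.3, 0.2, 0.1]
tool_pos: [0.5012, -0.174, 0.1556]
contact_force: [-0.3, -0.3, 0.2]
now [ 501.2 -174.   155.6] th 69.51 | roll 0.0002 tx 0.1 ty -0.0 tz 65.6
px [277. 239.] [ 502.9 -173. ] [11.2 29.9] 69.5
px [292. 310.] [ 494.4 -221.5] [11.7 31.7] 76.2
px [303. 363.] [ 487.8 -260.9] [11.7 14.4] 79.0
```

```bash
python3 -m handwheel '[{"tx":0.8,"ty":0.5,"tz":30,"roll":0},{"tx":0,"ty":0,"tz":20,"roll":0},{"tx":0,"ty":0,"tz":15,"roll":0},{"tx":0,"ty":0,"tz":0,"roll":0},{"tx":0,"ty":0,"tz":0,"roll":0},{"tx":0,"ty":0,"tz":0,"roll":0},{"tx":0,"ty":0,"tz":0,"roll":0},{"tx":0,"ty":0,"tz":0,"roll":0}]' | sed -n '2p;4p'
python3 -m handwheel '[{"tx":0,"ty":0,"tz":0,"roll":0},{"tx":0,"ty":0,"tz":0,"roll":0},{"tx":0,"ty":0,"tz":0,"roll":0},{"tx":0,"ty":0,"tz":0,"roll":0},{"tx":0,"ty":0,"tz":0,"roll":0},{"tx":0,"ty":0,"tz":0,"roll":0},{"tx":0,"ty":0,"tz":0,"roll":0},{"tx":0,"ty":0,"tz":0,"roll":0}]' 2 70
python3 -m handwheel '[{"tx":0,"ty":0,"tz":-10,"roll":0},{"tx":0,"ty":0,"tz":-25,"roll":0},{"tx":0,"ty":0,"tz":-35,"roll":0},{"tx":0,"ty":0,"tz":-35,"roll":0},{"tx":0,"ty":0,"tz":-25,"roll":0},{"tx":0,"ty":0,"tz":0,"roll":0},{"tx":0,"ty":0,"tz":0,"roll":0},{"tx":0,"ty":0,"tz":0,"roll":0},{"tx":0,"ty":0,"tz":0,"roll":0},{"tx":0,"ty":0,"tz":0,"roll":0},{"tx":0,"ty":0,"tz":0,"roll":0}]'
cat >> m.py <<'E'
def heldscrew():
    im,d,K,_=cam("wrist"); Ec=np.array(optics.camera_params("wrist")["tool_from_camera"]); P=pts(d,K,Ec)*1000
    x,y,z=P[...,0],P[...,1],P[...,2]
    m=(abs(x)<20)&(abs(y)<7)&(z<-18)&(z>-40); b=np.percentile(z[m],5); print("wing z-top",b.round(1)); m&=z<b+4
    print("wing x",np.percentile(x[m],[1,99]).round(1),"y",np.percentile(y[m],[1,99]).round(1))
    m=(abs(x)<25)&(abs(y)<25)&(z>1)&(z<9); print("collar x",np.percentile(x[m],[1,99]).round(1),"y",np.percentile(y[m],[1,99]).round(1),"z",np.percentile(z[m],[5,50]).round(1))
    for lo,hi in ((15,30),(30,45),(45,60)):
        m=(abs(x)<25)&(abs(y)<20)&(z>lo)&(z<hi)
        if m.sum()>20: print("shank",lo,"y",np.percentile(y[m],[2,98]).round(1),"xmax",np.percentile(x[m],98).round(1))
    save(im,"hs%d.png"%int(ctrl.get_obs()["t"]*10))
E
python3 - <<'E'
from m import *
heldscrew(); go(576.5,17.6,80,210)
E
```

```text
tool_pos: [0.5029, -0.1739, 0.0919]
contact_force: [-0.4, -0.6, -0.1]
t: 31.72
tool_pos: [0.5022, -0.1735, 0.0908]
tool_rot: [2.581, 1.791, 0.0]
contact_force: [-0.5, -0.2, 5.1]
opening: 0.0102
grip_force: 69.2
t: 32.63
tool_pos: [0.5011, -0.1729, 0.2184]
tool_rot: [-2.579, -1.789, 0.002]
contact_force: [0.2, 0.2, -1.6]
opening: 0.0108
grip_force: 69.6
wing z-top -36.9
wing x [-10.   11.6] y [-6.8  7. ]
collar x [ 2.  13.7] y [-13.4  14.6] z [1.7 5.8]
shank 15 y [-6.8  7.7] xmax 8.1
shank 30 y [-8.1  9.3] xmax 8.0
shank 45 y [-8.1  9.3] xmax 8.0
now [ 501.3 -173.   218.8] th 69.51 | roll -0.1831 tx 200.8 ty 41.0 tz 8.8
```

```bash
python3 -m handwheel '[{"tx":0,"ty":0,"tz":0,"roll":-0.093},{"tx":0,"ty":0,"tz":0,"roll":-0.09},{"tx":30,"ty":6,"tz":0,"roll":0},{"tx":35,"ty":7,"tz":0,"roll":0},{"tx":35,"ty":7,"tz":0,"roll":0},{"tx":35,"ty":7,"tz":0,"roll":0},{"tx":35,"ty":7,"tz":0,"roll":0},{"tx":31.2,"ty":7,"tz":20,"roll":0},{"tx":0,"ty":0,"tz":25,"roll":0},{"tx":0,"ty":0,"tz":0,"roll":0},{"tx":0,"ty":0,"tz":0,"roll":0},{"tx":0,"ty":0,"tz":0,"roll":0}]' | sed -n '2p;4p'
python3 -m handwheel '[{"tx":0,"ty":0,"tz":0,"roll":0},{"tx":0,"ty":0,"tz":0,"roll":0},{"tx":0,"ty":0,"tz":0,"roll":0},{"tx":0,"ty":0,"tz":0,"roll":0},{"tx":0,"ty":0,"tz":0,"roll":0},{"tx":0,"ty":0,"tz":0,"roll":0},{"tx":0,"ty":0,"tz":0,"roll":0},{"tx":0,"ty":0,"tz":0,"roll":0}]'| sed -n '2p;4p'
python3 - <<'E'
from m import *
heldscrew(); go(576.6,18.0,80,160)
E
```

```text
tool_pos: [0.5773, 0.017, 0.1759]
contact_force: [-0.5, 0.5, -1.0]
tool_pos: [0.5772, 0.0177, 0.1753]
contact_force: [-0.0, 0.2, -0.8]
wing z-top -36.9
wing x [-10.5  11.6] y [-6.9  7. ]
collar x [ 1.9 13.4] y [-13.4  14.6] z [1.9 5.9]
shank 15 y [-6.8  8.1] xmax 8.0
shank 30 y [-8.1  9.3] xmax 8.1
shank 45 y [-8.1  9.4] xmax 8.0
now [577.2  17.7 175.3] th 80.0 | roll -0.0 tx 0.2 ty -0.6 tz 15.3
```

```bash
python3 -m handwheel '[{"tx":0.2,"ty":-0.5,"tz":10,"roll":0},{"tx":0,"ty":0,"tz":6,"roll":0},{"tx":0,"ty":0,"tz":4,"roll":0},{"tx":0,"ty":0,"tz":4,"roll":0},{"tx":0,"ty":0,"tz":4,"roll":0},{"tx":0,"ty":0,"tz":4,"roll":0},{"tx":0,"ty":0,"tz":4,"roll":0},{"tx":0,"ty":0,"tz":0,"roll":0},{"tx":0,"ty":0,"tz":0,"roll":0},{"tx":0,"ty":0,"tz":0,"roll":0},{"tx":0,"ty":0,"tz":0,"roll":0}]' | sed -n '2p;4p'
```

```text
tool_pos: [0.577, 0.0179, 0.1397]
contact_force: [-0.1, 0.2, -0.8]
```

In the well. Continue down to just above the thread.

```bash
python3 -m handwheel '[{"tx":0,"ty":0,"tz":10,"roll":0},{"tx":0,"ty":0,"tz":10,"roll":0},{"tx":0,"ty":0,"tz":8,"roll":0},{"tx":0,"ty":0,"tz":5,"roll":0},{"tx":0,"ty":0,"tz":3,"roll":0},{"tx":0,"ty":0,"tz":3,"roll":0},{"tx":0,"ty":0,"tz":0,"roll":0},{"tx":0,"ty":0,"tz":0,"roll":0},{"tx":0,"ty":0,"tz":0,"roll":0}]' | sed -n '2p;4p'
python3 -m handwheel '[{"tx":0,"ty":0,"tz":2,"roll":0},{"tx":0,"ty":0,"tz":2,"roll":0},{"tx":0,"ty":0,"tz":2,"roll":0},{"tx":0,"ty":0,"tz":2,"roll":0},{"tx":0,"ty":0,"tz":2,"roll":0},{"tx":0,"ty":0,"tz":0,"roll":0},{"tx":0,"ty":0,"tz":0,"roll":0},{"tx":0,"ty":0,"tz":0,"roll":0}]' | sed -n '2p;4p'
```

```text
tool_pos: [0.5771, 0.0179, 0.1008]
contact_force: [-0.7, 0.2, -1.9]
tool_pos: [0.5767, 0.018, 0.0902]
contact_force: [-0.6, -0.1, -1.5]
```

```bash
python3 -m handwheel '[{"tx":0,"ty":0,"tz":1,"roll":0},{"tx":0,"ty":0,"tz":1,"roll":0},{"tx":0,"ty":0,"tz":0,"roll":0},{"tx":0,"ty":0,"tz":0,"roll":0},{"tx":0,"ty":0,"tz":0,"roll":0}]' | sed -n '2p;4p'
python3 -m handwheel '[{"tx":0,"ty":0,"tz":0.3,"roll":0.12},{"tx":0,"ty":0,"tz":0.3,"roll":0.12},{"tx":0,"ty":0,"tz":0.4,"roll":0.12},{"tx":0,"ty":0,"tz":0.4,"roll":0.12},{"tx":0,"ty":0,"tz":0.4,"roll":0.12},{"tx":0,"ty":0,"tz":0.4,"roll":0.12},{"tx":0,"ty":0,"tz":0,"roll":0},{"tx":0,"ty":0,"tz":0,"roll":0}]'
```

```text
tool_pos: [0.5772, 0.0179, 0.0896]
contact_force: [-2.2, 0.4, 6.1]
t: 37.82
tool_pos: [0.578, 0.0183, 0.0876]
tool_rot: [2.962, 1.046, 0.005]
contact_force: [-0.6, 1.6, 6.4]
opening: 0.0108
grip_force: 70.5
```

```bash
python3 -m handwheel '[{"tx":0,"ty":0,"tz":0.5,"roll":0.12},{"tx":0,"ty":0,"tz":0.5,"roll":0.12},{"tx":0,"ty":0,"tz":0.5,"roll":0.12},{"tx":0,"ty":0,"tz":0.4,"roll":0.12},{"tx":0,"ty":0,"tz":0.3,"roll":0.12},{"tx":0,"ty":0,"tz":0,"roll":0.12},{"tx":0,"ty":0,"tz":0,"roll":0},{"tx":0,"ty":0,"tz":0,"roll":0},{"tx":0,"ty":0,"tz":0,"roll":0},{"tx":0,"ty":0,"tz":0,"roll":0}]'
python3 -c "
from m import *
go(576.5,17.6,-5,85); print(ctrl.get_obs()['wrist_torque'],ctrl.get_obs()['q'])"
```

```text
t: 38.65
tool_pos: [0.5784, 0.0175, 0.0859]
tool_rot: [3.14, -0.064, 0.006]
contact_force: [-0.8, -0.6, 6.7]
opening: 0.0109
grip_force: 70.7
now [578.4  17.5  85.9] th -2.33 | roll 0.0465 tx -1.9 ty 0.1 tz 0.9
[-0.10778594  0.07845964 -0.01808386] [-9.80406560e-02  7.51797365e-02  1.84338325e+00 -6.18254175e-04
  1.21923762e+00  1.51369837e+00]
```

```bash
python3 -m handwheel '[{"tx":0,"ty":0,"tz":0.3,"roll":0.04},{"tx":0,"ty":0,"tz":0,"roll":0},{"tx":0,"ty":0,"tz":0,"roll":0}]' | sed -n '2p;4p'
python3 -m handwheel '[{"tx":0,"ty":0,"tz":-1,"roll":0},{"tx":0,"ty":0,"tz":0,"roll":0},{"tx":0,"ty":0,"tz":0,"roll":0},{"tx":0,"ty":0,"tz":0,"roll":0},{"tx":0,"ty":0,"tz":-20,"roll":0},{"tx":0,"ty":0,"tz":-30,"roll":0},{"tx":0,"ty":0,"tz":-40,"roll":0},{"tx":0,"ty":0,"tz":-40,"roll":0}]' 40 | sed -n '2p;4p'
python3 -m handwheel '[{"tx":0,"ty":0,"tz":0,"roll":-0.12},{"tx":0,"ty":0,"tz":0,"roll":-0.12},{"tx":0,"ty":0,"tz":0,"roll":-0.12},{"tx":0,"ty":0,"tz":0,"roll":-0.12},{"tx":0,"ty":0,"tz":0,"roll":-0.12},{"tx":0,"ty":0,"tz":0,"roll":-0.12},{"tx":0,"ty":0,"tz":0,"roll":-0.12},{"tx":0,"ty":0,"tz":0,"roll":-0.12},{"tx":0,"ty":0,"tz":0,"roll":-0.12},{"tx":0,"ty":0,"tz":0,"roll":-0.12},{"tx":0,"ty":0,"tz":0,"roll":-0.12},{"tx":0,"ty":0,"tz":0,"roll":-0.12}]' | sed -n '2p;4p'
python3 -m handwheel '[{"tx":0,"ty":0,"tz":0,"roll":0},{"tx":0,"ty":0,"tz":0,"roll":0},{"tx":0,"ty":0,"tz":0,"roll":0},{"tx":0,"ty":0,"tz":0,"roll":0},{"tx":0,"ty":0,"tz":0,"roll":0},{"tx":0,"ty":0,"tz":0,"roll":0}]' | sed -n '2p;4p'
python3 - <<'E'
from m import *
rects(.104,.126,.113,"V1",80)
f=load("V1"); W=pts(f[1],f[2],f[3])*1000
near=np.hypot(W[...,0]-577,W[...,1]-18)<16
print("z hist",[(b,int((near&(abs(W[...,2]-b)<1)).sum())) for b in range(71,127,2)])
go(493.5,-222,76.4,156)
E
```

```text
tool_pos: [0.5784, 0.0175, 0.0859]
contact_force: [-0.1, 0.1, 8.1]
tool_pos: [0.5755, 0.0181, 0.2141]
contact_force: [1.2, -0.5, -1.3]
tool_pos: [0.5765, 0.018, 0.2139]
contact_force: [0.5, -0.1, -0.2]
tool_pos: [0.5768, 0.0179, 0.2146]
contact_force: [-0.6, 0.5, -0.2]
px [276. 206.] [577.5  19.7] [13.3 29.4] 175.6
px [525. 346.] [ 758.2 -152.5] [24.3 67.6] 179.8
z hist [(71, 0), (73, 0), (75, 18), (77, 75), (79, 95), (81, 181), (83, 8), (85, 19), (87, 21), (89, 25), (91, 17), (93, 22), (95, 27), (97, 18), (99, 24), (101, 28), (103, 21), (105, 22), (107, 28), (109, 59), (111, 258), (113, 255), (115, 1), (117, 0), (119, 0), (121, 0), (123, 0), (125, 0)]
now [576.8  18.  214.6] th 77.67 | roll 0.0222 tx -252.8 ty -24.5 tz 58.6
```

View pics/V1.png

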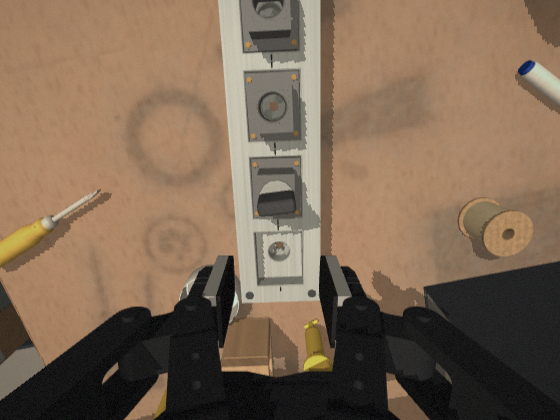

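```bash
python3 -m handwheel '[{"tx":-30,"ty":-3,"tz":0,"roll":0.022},{"tx":-37,"ty":-3.5,"tz":0,"roll":0},{"tx":-37,"ty":-3.5,"tz":0,"roll":0},{"tx":-37,"ty":-3.5,"tz":0,"roll":0},{"tx":-37,"ty":-3.5,"tz":0,"roll":0},{"tx":-37,"ty":-3.5,"tz":0,"roll":0},{"tx":-37,"ty":-3.5,"tz":0,"roll":0},{"tx":0,"ty":0,"tz":30,"roll":0},{"tx":0,"ty":0,"tz":28,"roll":0},{"tx":0,"ty":0,"tz":0,"roll":0},{"tx":0,"ty":0,"tz":0,"roll":0},{"tx":0,"ty":0,"tz":0,"roll":0}]' 50 | sed -n '2p;4p'
python3 -m handwheel '[{"tx":0,"ty":0,"tz":0,"roll":0},{"tx":0,"ty":0,"tz":0,"roll":0},{"tx":0,"ty":0,"tz":0,"roll":0},{"tx":0,"ty":0,"tz":0,"roll":0},{"tx":0,"ty":0,"tz":0,"roll":0},{"tx":0,"ty":0,"tz":0,"roll":0},{"tx":0,"ty":0,"tz":0,"roll":0},{"tx":0,"ty":0,"tz":0,"roll":0}]'| sed -n '2p;4p'
python3 -c "
from m import *
rects(.112,.124,.118,'S3',80)
go(493.7,-221.5,76.4,90)"
```

```text
tool_pos: [0.4957, -0.2217, 0.158]
contact_force: [0.2, -0.4, 1.0]
tool_pos: [0.495, -0.2216, 0.1566]
contact_force: [0.2, -0.2, 0.6]
px [274. 241.] [ 494.2 -222.3] [11.3 30.3] 76.4
px [280. 313.] [ 485.7 -270.8] [11.7 31.5] 79.4
px [282. 366.] [ 477.9 -310.1] [11.9 14.8] 88.7
now [ 494.9 -221.6  156.5] th 76.44 | roll 0.0007 tx -0.2 ty -1.2 tz 66.5
```

```bash
python3 -m handwheel '[{"tx":-1.3,"ty":-1,"tz":30,"roll":0},{"tx":0,"ty":0,"tz":20,"roll":0},{"tx":0,"ty":0,"tz":16,"roll":0},{"tx":0,"ty":0,"tz":0,"roll":0},{"tx":0,"ty":0,"tz":0,"roll":0},{"tx":0,"ty":0,"tz":0,"roll":0},{"tx":0,"ty":0,"tz":0,"roll":0},{"tx":0,"ty":0,"tz":0,"roll":0}]' | sed -n '2p;4p'
python3 -m handwheel '[{"tx":0,"ty":0,"tz":0,"roll":0},{"tx":0,"ty":0,"tz":0,"roll":0},{"tx":0,"ty":0,"tz":0,"roll":0},{"tx":0,"ty":0,"tz":0,"roll":0},{"tx":0,"ty":0,"tz":0,"roll":0},{"tx":0,"ty":0,"tz":0,"roll":0},{"tx":0,"ty":0,"tz":0,"roll":0},{"tx":0,"ty":0,"tz":0,"roll":0}]' 2 70
python3 -m handwheel '[{"tx":0,"ty":0,"tz":-10,"roll":0},{"tx":0,"ty":0,"tz":-25,"roll":0},{"tx":0,"ty":0,"tz":-35,"roll":0},{"tx":0,"ty":0,"tz":-35,"roll":0},{"tx":0,"ty":0,"tz":-30,"roll":0},{"tx":0,"ty":0,"tz":0,"roll":0},{"tx":0,"ty":0,"tz":0,"roll":0},{"tx":0,"ty":0,"tz":0,"roll":0},{"tx":0,"ty":0,"tz":0,"roll":0},{"tx":0,"ty":0,"tz":0,"roll":0},{"tx":0,"ty":0,"tz":0,"roll":0}]'
python3 - <<'E'
from m import *
heldscrew(); go(589.6,91.8,80,175)
E
```

```text
tool_pos: [0.4947, -0.2232, 0.0923]
contact_force: [-0.2, -0.8, 0.9]
t: 44.17
tool_pos: [0.494, -0.2228, 0.0911]
tool_rot: [2.468, 1.943, 0.0]
contact_force: [-0.5, 0.2, 4.0]
opening: 0.0106
grip_force: 69.2
t: 45.08
tool_pos: [0.4929, -0.2222, 0.2237]
tool_rot: [-2.466, -1.942, 0.002]
contact_force: [0.4, 0.8, -1.1]
opening: 0.011
grip_force: 69.1
wing z-top -37.0
wing x [-10.   11.6] y [-6.8  7. ]
collar x [ 1.6 13.5] y [-13.4  14.6] z [1.8 6.1]
shank 15 y [-6.8  7.8] xmax 7.9
shank 30 y [-8.1  9.3] xmax 8.0
shank 45 y [-8.3  9. ] xmax 7.9
now [ 493.1 -222.3  224.1] th 76.44 | roll -0.0621 tx 326.1 ty 40.5 tz 49.1
```

```bash
python3 -m handwheel '[{"tx":0,"ty":0,"tz":0,"roll":-0.062},{"tx":36,"ty":4,"tz":0,"roll":0},{"tx":36,"ty":5,"tz":0,"roll":0},{"tx":36,"ty":4,"tz":0,"roll":0},{"tx":36,"ty":5,"tz":0,"roll":0},{"tx":36,"ty":4,"tz":0,"roll":0},{"tx":36,"ty":5,"tz":0,"roll":0},{"tx":36,"ty":4,"tz":0,"roll":0},{"tx":36,"ty":5,"tz":0,"roll":0},{"tx":38,"ty":4.5,"tz":0,"roll":0},{"tx":0,"ty":0,"tz":25,"roll":0},{"tx":0,"ty":0,"tz":24,"roll":0}]' | sed -n '2p;4p'
python3 -m handwheel '[{"tx":0,"ty":0,"tz":0,"roll":0},{"tx":0,"ty":0,"tz":0,"roll":0},{"tx":0,"ty":0,"tz":0,"roll":0},{"tx":0,"ty":0,"tz":0,"roll":0},{"tx":0,"ty":0,"tz":0,"roll":0},{"tx":0,"ty":0,"tz":0,"roll":0},{"tx":0,"ty":0,"tz":0,"roll":0},{"tx":0,"ty":0,"tz":0,"roll":0},{"tx":0,"ty":0,"tz":0,"roll":0},{"tx":0,"ty":0,"tz":0,"roll":0}]'| sed -n '2p;4p'
python3 - <<'E'
from m import *
heldscrew(); go(589.8,91.7,80,160)
E
```

```text
tool_pos: [0.5917, 0.0938, 0.1775]
contact_force: [0.2, -0.6, -1.0]
tool_pos: [0.5902, 0.0913, 0.1767]
contact_force: [0.3, -0.0, -1.4]
wing z-top -37.0
wing x [-10.5  11.7] y [-6.8  7. ]
collar x [ 1.9 13.6] y [-13.4  14.6] z [1.7 6.1]
shank 15 y [-7.1  7.8] xmax 8.0
shank 30 y [-7.9  9.3] xmax 7.9
shank 45 y [-8.4  9.2] xmax 7.8
now [590.2  91.3 176.6] th 79.99 | roll -0.0002 tx 0.3 ty -0.5 tz 16.6
```

```bash
python3 -m handwheel '[{"tx":0.3,"ty":-0.4,"tz":10,"roll":0},{"tx":0,"ty":0,"tz":6,"roll":0},{"tx":0,"ty":0,"tz":4,"roll":0},{"tx":0,"ty":0,"tz":4,"roll":0},{"tx":0,"ty":0,"tz":4,"roll":0},{"tx":0,"ty":0,"tz":4,"roll":0},{"tx":0,"ty":0,"tz":4,"roll":0},{"tx":0,"ty":0,"tz":0,"roll":0},{"tx":0,"ty":0,"tz":0,"roll":0},{"tx":0,"ty":0,"tz":0,"roll":0},{"tx":0,"ty":0,"tz":0,"roll":0}]' | sed -n '2p;4p'
```

```text
tool_pos: [0.5902, 0.0917, 0.141]
contact_force: [0.1, -0.2, -1.5]
```

```bash
python3 -m handwheel '[{"tx":0,"ty":0,"tz":10,"roll":0},{"tx":0,"ty":0,"tz":10,"roll":0},{"tx":0,"ty":0,"tz":8,"roll":0},{"tx":0,"ty":0,"tz":5,"roll":0},{"tx":0,"ty":0,"tz":4,"roll":0},{"tx":0,"ty":0,"tz":3,"roll":0},{"tx":0,"ty":0,"tz":0,"roll":0},{"tx":0,"ty":0,"tz":0,"roll":0},{"tx":0,"ty":0,"tz":0,"roll":0}]' | sed -n '2p;4p'
python3 -m handwheel '[{"tx":0,"ty":0,"tz":2,"roll":0},{"tx":0,"ty":0,"tz":2,"roll":0},{"tx":0,"ty":0,"tz":2,"roll":0},{"tx":0,"ty":0,"tz":2,"roll":0},{"tx":0,"ty":0,"tz":2,"roll":0},{"tx":0,"ty":0,"tz":1,"roll":0},{"tx":0,"ty":0,"tz":0,"roll":0},{"tx":0,"ty":0,"tz":0,"roll":0},{"tx":0,"ty":0,"tz":0,"roll":0}]'
```

```text
tool_pos: [0.5903, 0.0917, 0.1011]
contact_force: [0.3, 1.2, -0.2]
t: 49.43
tool_pos: [0.59, 0.0917, 0.09]
tool_rot: [2.407, 2.019, 0.0]
contact_force: [-1.6, 0.1, 2.8]
opening: 0.0108
grip_force: 69.6
```

Dropped in (z 90). Turn, pressing lightly.

```bash
python3 -m handwheel '[{"tx":0,"ty":0,"tz":0.7,"roll":0.12},{"tx":0,"ty":0,"tz":0.4,"roll":0.12},{"tx":0,"ty":0,"tz":0.4,"roll":0.12},{"tx":0,"ty":0,"tz":0.4,"roll":0.12},{"tx":0,"ty":0,"tz":0.4,"roll":0.12},{"tx":0,"ty":0,"tz":0.4,"roll":0.12},{"tx":0,"ty":0,"tz":0,"roll":0},{"tx":0,"ty":0,"tz":0,"roll":0}]'
python3 -m handwheel '[{"tx":0,"ty":0,"tz":0.5,"roll":0.12},{"tx":0,"ty":0,"tz":0.5,"roll":0.12},{"tx":0,"ty":0,"tz":0.5,"roll":0.12},{"tx":0,"ty":0,"tz":0.4,"roll":0.12},{"tx":0,"ty":0,"tz":0.3,"roll":0.12},{"tx":0,"ty":0,"tz":0.2,"roll":0.12},{"tx":0,"ty":0,"tz":0.3,"roll":0.04},{"tx":0,"ty":0,"tz":0,"roll":0},{"tx":0,"ty":0,"tz":0,"roll":0},{"tx":0,"ty":0,"tz":0,"roll":0}]'
python3 -c "
from m import *
go(589.5,91.7,-5,86); print(ctrl.get_obs()['wrist_torque'])"
```

```text
t: 50.1
tool_pos: [0.5909, 0.0919, 0.0879]
tool_rot: [2.962, 1.046, 0.004]
contact_force: [0.5, 0.4, 5.0]
opening: 0.0104
grip_force: 69.7
t: 50.93
tool_pos: [0.5912, 0.0914, 0.0861]
tool_rot: [3.138, -0.127, 0.004]
contact_force: [-0.7, -0.3, 8.6]
opening: 0.011
grip_force: 70.4
now [591.2  91.4  86.1] th -4.63 | roll 0.0064 tx -1.7 ty -0.2 tz 0.1
[-0.11723729  0.22488875 -0.03612405]
```

```bash
python3 -m handwheel '[{"tx":0,"ty":0,"tz":-1,"roll":0},{"tx":0,"ty":0,"tz":0,"roll":0},{"tx":0,"ty":0,"tz":0,"roll":0},{"tx":0,"ty":0,"tz":0,"roll":0},{"tx":0,"ty":0,"tz":-20,"roll":0},{"tx":0,"ty":0,"tz":-30,"roll":0},{"tx":0,"ty":0,"tz":-40,"roll":0},{"tx":0,"ty":0,"tz":-40,"roll":0}]' 40 | sed -n '2p;4p'
python3 -m handwheel '[{"tx":0,"ty":0,"tz":0,"roll":-0.123},{"tx":0,"ty":0,"tz":0,"roll":-0.123},{"tx":0,"ty":0,"tz":0,"roll":-0.123},{"tx":0,"ty":0,"tz":0,"roll":-0.123},{"tx":0,"ty":0,"tz":0,"roll":-0.123},{"tx":0,"ty":0,"tz":0,"roll":-0.123},{"tx":0,"ty":0,"tz":0,"roll":-0.123},{"tx":0,"ty":0,"tz":0,"roll":-0.123},{"tx":0,"ty":0,"tz":0,"roll":-0.123},{"tx":0,"ty":0,"tz":0,"roll":-0.123},{"tx":0,"ty":0,"tz":0,"roll":-0.123},{"tx":0,"ty":0,"tz":0,"roll":-0.123}]' | sed -n '2p;4p'
python3 -m handwheel '[{"tx":0,"ty":0,"tz":0,"roll":0},{"tx":0,"ty":0,"tz":0,"roll":0},{"tx":0,"ty":0,"tz":0,"roll":0},{"tx":0,"ty":0,"tz":0,"roll":0},{"tx":0,"ty":0,"tz":0,"roll":0},{"tx":0,"ty":0,"tz":0,"roll":0}]' | sed -n '2p;4p'
python3 - <<'E'
from m import *
rects(.104,.126,.113,"V2",80)
f=load("V2"); W=pts(f[1],f[2],f[3])*1000
near=np.hypot(W[...,0]-590,W[...,1]-92)<16
print("z hist",[(b,int((near&(abs(W[...,2]-b)<1)).sum())) for b in range(71,119,2)])
go(485.6,-270.8,80,156)
E
```

```text
tool_pos: [0.5886, 0.0917, 0.2146]
contact_force: [0.6, 0.1, -0.0]
tool_pos: [0.5895, 0.0917, 0.2144]
contact_force: [0.5, 0.4, -0.1]
tool_pos: [0.5899, 0.0917, 0.2152]
contact_force: [-0.9, 0.6, 0.5]
px [276. 205.] [590.2  93.8] [13.4 29.3] 175.2
px [276. 290.] [577.7  21.4] [15.3 29.4] 175.4
z hist [(71, 0), (73, 0), (75, 21), (77, 72), (79, 85), (81, 188), (83, 7), (85, 23), (87, 18), (89, 20), (91, 24), (93, 20), (95, 23), (97, 22), (99, 20), (101, 26), (103, 27), (105, 22), (107, 25), (109, 53), (111, 250), (113, 267), (115, 2), (117, 0)]
now [589.9  91.7 215.2] th 79.74 | roll -0.0045 tx -375.1 ty -39.8 tz 59.2
```

Home like the first. Third screw.

```bash
python3 -m handwheel '[{"tx":-34,"ty":-4,"tz":0,"roll":-0.0045},{"tx":-38,"ty":-4,"tz":0,"roll":0},{"tx":-38,"ty":-4,"tz":0,"roll":0},{"tx":-38,"ty":-4,"tz":0,"roll":0},{"tx":-38,"ty":-4,"tz":0,"roll":0},{"tx":-38,"ty":-4,"tz":0,"roll":0},{"tx":-38,"ty":-4,"tz":0,"roll":0},{"tx":-38,"ty":-4,"tz":0,"roll":0},{"tx":-38,"ty":-4,"tz":0,"roll":0},{"tx":-37,"ty":-4,"tz":0,"roll":0},{"tx":0,"ty":0,"tz":30,"roll":0},{"tx":0,"ty":0,"tz":29,"roll":0}]' 50 | sed -n '2p;4p'
python3 -m handwheel '[{"tx":0,"ty":0,"tz":0,"roll":0},{"tx":0,"ty":0,"tz":0,"roll":0},{"tx":0,"ty":0,"tz":0,"roll":0},{"tx":0,"ty":0,"tz":0,"roll":0},{"tx":0,"ty":0,"tz":0,"roll":0},{"tx":0,"ty":0,"tz":0,"roll":0},{"tx":0,"ty":0,"tz":0,"roll":0},{"tx":0,"ty":0,"tz":0,"roll":0},{"tx":0,"ty":0,"tz":0,"roll":0},{"tx":0,"ty":0,"tz":0,"roll":0}]'| sed -n '2p;4p'
python3 -c "
from m import *
rects(.112,.124,.118,'S4',80)
go(485.6,-270.8,80,90)"
```

```text
tool_pos: [0.4861, -0.274, 0.1582]
contact_force: [0.1, -0.1, -0.4]
tool_pos: [0.4854, -0.2706, 0.1563]
contact_force: [-0.0, -0.3, 0.6]
px [276. 241.] [ 485.6 -271.4] [11.6 30.2] 79.5
px [276. 314.] [ 477.2 -319.9] [11.9 31.7] 87.8
px [279. 367.] [ 471.9 -360. ] [12.  15.8] 66.6
now [ 485.4 -270.6  156.2] th 80.03 | roll 0.0005 tx -0.2 ty 0.3 tz 66.2
```

```bash
python3 -m handwheel '[{"tx":-1.4,"ty":-0.3,"tz":30,"roll":0.009},{"tx":0,"ty":0,"tz":20,"roll":0},{"tx":0,"ty":0,"tz":16,"roll":0},{"tx":0,"ty":0,"tz":0,"roll":0},{"tx":0,"ty":0,"tz":0,"roll":0},{"tx":0,"ty":0,"tz":0,"roll":0},{"tx":0,"ty":0,"tz":0,"roll":0},{"tx":0,"ty":0,"tz":0,"roll":0}]' | sed -n '2p;4p'
python3 -m handwheel '[{"tx":0,"ty":0,"tz":0,"roll":0},{"tx":0,"ty":0,"tz":0,"roll":0},{"tx":0,"ty":0,"tz":0,"roll":0},{"tx":0,"ty":0,"tz":0,"roll":0},{"tx":0,"ty":0,"tz":0,"roll":0},{"tx":0,"ty":0,"tz":0,"roll":0},{"tx":0,"ty":0,"tz":0,"roll":0},{"tx":0,"ty":0,"tz":0,"roll":0}]' 2 70
python3 -m handwheel '[{"tx":0,"ty":0,"tz":-10,"roll":0},{"tx":0,"ty":0,"tz":-25,"roll":0},{"tx":0,"ty":0,"tz":-35,"roll":0},{"tx":0,"ty":0,"tz":-35,"roll":0},{"tx":0,"ty":0,"tz":-30,"roll":0},{"tx":0,"ty":0,"tz":0,"roll":0},{"tx":0,"ty":0,"tz":0,"roll":0},{"tx":0,"ty":0,"tz":0,"roll":0},{"tx":0,"ty":0,"tz":0,"roll":0},{"tx":0,"ty":0,"tz":0,"roll":0},{"tx":0,"ty":0,"tz":0,"roll":0}]'
python3 - <<'E'
from m import *
heldscrew(); go(603.2,165.6,80,175)
E
```

```text
tool_pos: [0.4858, -0.2726, 0.092]
contact_force: [1.2, -0.3, -0.2]
t: 56.37
tool_pos: [0.4851, -0.2722, 0.0908]
tool_rot: [2.415, 2.009, 0.0]
contact_force: [-0.3, 0.9, 4.3]
opening: 0.011
grip_force: 69.2
t: 57.28
tool_pos: [0.4841, -0.2714, 0.2233]
tool_rot: [-2.413, -2.007, 0.001]
contact_force: [-0.1, 0.2, -0.8]
opening: 0.0113
grip_force: 69.2
wing z-top -36.9
wing x [-10.4  11.6] y [-6.8  7. ]
collar x [ 2.  13.6] y [-13.4  14.6] z [1.8 5.8]
shank 15 y [-6.8  8. ] xmax 8.4
shank 30 y [-8.   9.1] xmax 8.1
shank 45 y [-8.2  9.3] xmax 8.0
now [ 484.3 -271.6  223.7] th 79.51 | roll -0.0086 tx 451.2 ty 41.2 tz 48.7
```

```bash
python3 -m handwheel '[{"tx":34,"ty":3,"tz":0,"roll":-0.0086},{"tx":38,"ty":3.5,"tz":0,"roll":0},{"tx":38,"ty":3.5,"tz":0,"roll":0},{"tx":38,"ty":3.5,"tz":0,"roll":0},{"tx":38,"ty":3.5,"tz":0,"roll":0},{"tx":38,"ty":3.5,"tz":0,"roll":0},{"tx":38,"ty":3.5,"tz":0,"roll":0},{"tx":38,"ty":3.5,"tz":0,"roll":0},{"tx":38,"ty":3.5,"tz":0,"roll":0},{"tx":38,"ty":3.5,"tz":0,"roll":0},{"tx":38,"ty":3.5,"tz":0,"roll":0},{"tx":37,"ty":3,"tz":0,"roll":0}]' | sed -n '2p;4p'
python3 -m handwheel '[{"tx":0,"ty":0,"tz":25,"roll":0},{"tx":0,"ty":0,"tz":24,"roll":0},{"tx":0,"ty":0,"tz":0,"roll":0},{"tx":0,"ty":0,"tz":0,"roll":0},{"tx":0,"ty":0,"tz":0,"roll":0},{"tx":0,"ty":0,"tz":0,"roll":0},{"tx":0,"ty":0,"tz":0,"roll":0},{"tx":0,"ty":0,"tz":0,"roll":0},{"tx":0,"ty":0,"tz":0,"roll":0},{"tx":0,"ty":0,"tz":0,"roll":0},{"tx":0,"ty":0,"tz":0,"roll":0},{"tx":0,"ty":0,"tz":0,"roll":0}]'| sed -n '2p;4p'
python3 - <<'E'
from m import *
heldscrew(); go(603.1,165.5,80,160)
E
```

```text
tool_pos: [0.6038, 0.167, 0.2245]
contact_force: [0.5, -0.9, -1.6]
tool_pos: [0.6038, 0.165, 0.1763]
contact_force: [0.6, -0.2, -0.7]
wing z-top -36.9
wing x [-10.5  11.5] y [-6.8  7. ]
collar x [ 2.  13.6] y [-13.4  14.5] z [1.7 5.7]
shank 15 y [-6.8  8. ] xmax 8.2
shank 30 y [-8.   9.2] xmax 8.2
shank 45 y [-8.2  9.1] xmax 8.1
now [603.8 165.  176.2] th 80.0 | roll -0.0 tx 0.4 ty -0.8 tz 16.2
```

```bash
python3 -m handwheel '[{"tx":0.4,"ty":-0.6,"tz":10,"roll":0},{"tx":0,"ty":0,"tz":6,"roll":0},{"tx":0,"ty":0,"tz":4,"roll":0},{"tx":0,"ty":0,"tz":4,"roll":0},{"tx":0,"ty":0,"tz":4,"roll":0},{"tx":0,"ty":0,"tz":4,"roll":0},{"tx":0,"ty":0,"tz":4,"roll":0},{"tx":0,"ty":0,"tz":0,"roll":0},{"tx":0,"ty":0,"tz":0,"roll":0},{"tx":0,"ty":0,"tz":0,"roll":0},{"tx":0,"ty":0,"tz":0,"roll":0}]' | sed -n '2p;4p'
```

```text
tool_pos: [0.6036, 0.1656, 0.1406]
contact_force: [0.6, 0.1, -1.0]
```

```bash
python3 -m handwheel '[{"tx":0,"ty":0,"tz":10,"roll":0},{"tx":0,"ty":0,"tz":10,"roll":0},{"tx":0,"ty":0,"tz":8,"roll":0},{"tx":0,"ty":0,"tz":5,"roll":0},{"tx":0,"ty":0,"tz":4,"roll":0},{"tx":0,"ty":0,"tz":3,"roll":0},{"tx":0,"ty":0,"tz":0,"roll":0},{"tx":0,"ty":0,"tz":0,"roll":0},{"tx":0,"ty":0,"tz":0,"roll":0}]' | sed -n '2p;4p'
python3 -m handwheel '[{"tx":0,"ty":0,"tz":2,"roll":0},{"tx":0,"ty":0,"tz":2,"roll":0},{"tx":0,"ty":0,"tz":2,"roll":0},{"tx":0,"ty":0,"tz":2,"roll":0},{"tx":0,"ty":0,"tz":2,"roll":0},{"tx":0,"ty":0,"tz":1,"roll":0},{"tx":0,"ty":0,"tz":0,"roll":0},{"tx":0,"ty":0,"tz":0,"roll":0},{"tx":0,"ty":0,"tz":0,"roll":0}]'
```

```text
tool_pos: [0.6037, 0.1656, 0.1007]
contact_force: [-0.2, 0.2, -1.1]
t: 61.8
tool_pos: [0.6034, 0.1655, 0.0896]
tool_rot: [2.406, 2.019, 0.0]
contact_force: [-1.8, -0.2, 2.8]
opening: 0.011
grip_force: 69.7
```

```bash
python3 -m handwheel '[{"tx":0,"ty":0,"tz":0.7,"roll":0.12},{"tx":0,"ty":0,"tz":0.4,"roll":0.12},{"tx":0,"ty":0,"tz":0.4,"roll":0.12},{"tx":0,"ty":0,"tz":0.4,"roll":0.12},{"tx":0,"ty":0,"tz":0.4,"roll":0.12},{"tx":0,"ty":0,"tz":0.4,"roll":0.12},{"tx":0,"ty":0,"tz":0,"roll":0},{"tx":0,"ty":0,"tz":0,"roll":0}]'
python3 -m handwheel '[{"tx":0,"ty":0,"tz":0.5,"roll":0.12},{"tx":0,"ty":0,"tz":0.5,"roll":0.12},{"tx":0,"ty":0,"tz":0.5,"roll":0.12},{"tx":0,"ty":0,"tz":0.4,"roll":0.12},{"tx":0,"ty":0,"tz":0.3,"roll":0.12},{"tx":0,"ty":0,"tz":0.2,"roll":0.12},{"tx":0,"ty":0,"tz":0.3,"roll":0.04},{"tx":0,"ty":0,"tz":0,"roll":0},{"tx":0,"ty":0,"tz":0,"roll":0},{"tx":0,"ty":0,"tz":0,"roll":0}]'
python3 -c "
from m import *
go(602.7,165.5,-5,86); print(ctrl.get_obs()['wrist_torque'])"
```

```text
t: 62.47
tool_pos: [0.6043, 0.1659, 0.0876]
tool_rot: [-2.962, -1.046, -0.004]
contact_force: [1.4, 0.8, 4.5]
opening: 0.0106
grip_force: 69.8
t: 63.3
tool_pos: [0.6046, 0.1653, 0.0858]
tool_rot: [3.139, -0.127, 0.004]
contact_force: [-1.6, -1.2, 8.6]
opening: 0.0111
grip_force: 70.5
now [604.6 165.3  85.8] th -4.62 | roll 0.0066 tx -1.9 ty -0.0 tz -0.2
[-0.2068172   0.26034988 -0.0081656 ]
```

```bash
python3 -m handwheel '[{"tx":0,"ty":0,"tz":-1,"roll":0},{"tx":0,"ty":0,"tz":0,"roll":0},{"tx":0,"ty":0,"tz":0,"roll":0},{"tx":0,"ty":0,"tz":0,"roll":0},{"tx":0,"ty":0,"tz":-20,"roll":0},{"tx":0,"ty":0,"tz":-30,"roll":0},{"tx":0,"ty":0,"tz":-40,"roll":0},{"tx":0,"ty":0,"tz":-40,"roll":0},{"tx":0,"ty":0,"tz":-20,"roll":0}]' 40 | sed -n '2p;4p'
python3 -m handwheel '[{"tx":0,"ty":0,"tz":0,"roll":-0.123},{"tx":0,"ty":0,"tz":0,"roll":-0.123},{"tx":0,"ty":0,"tz":0,"roll":-0.123},{"tx":0,"ty":0,"tz":0,"roll":-0.123},{"tx":0,"ty":0,"tz":0,"roll":-0.123},{"tx":0,"ty":0,"tz":0,"roll":-0.123},{"tx":0,"ty":0,"tz":0,"roll":-0.123},{"tx":0,"ty":0,"tz":0,"roll":-0.123},{"tx":0,"ty":0,"tz":0,"roll":-0.123},{"tx":0,"ty":0,"tz":0,"roll":-0.123},{"tx":0,"ty":0,"tz":0,"roll":-0.123},{"tx":0,"ty":0,"tz":0,"roll":-0.123}]' | sed -n '2p;4p'
python3 -m handwheel '[{"tx":-35,"ty":0,"tz":0,"roll":0},{"tx":-30,"ty":0,"tz":0,"roll":0},{"tx":0,"ty":0,"tz":0,"roll":0},{"tx":0,"ty":0,"tz":0,"roll":0},{"tx":0,"ty":0,"tz":0,"roll":0},{"tx":0,"ty":0,"tz":0,"roll":0},{"tx":0,"ty":0,"tz":0,"roll":0},{"tx":0,"ty":0,"tz":0,"roll":0}]' | sed -n '2p;4p'
python3 - <<'E'
from m import *
rects(.104,.126,.113,"V3",80)
f=load("V3"); W=pts(f[1],f[2],f[3])*1000
for x,y in ((577,18),(590,92),(603,166)):
    near=np.hypot(W[...,0]-x,W[...,1]-y)<16
    print("z hist",[(b,int((near&(abs(W[...,2]-b)<1)).sum())) for b in range(75,119,2)])
im,*_=cam("scene"); save(im,"end_scene.png")
im2,*_=cam("side"); save(im2,"end_side.png")
E
```

```text
tool_pos: [0.6049, 0.1658, 0.2404]
contact_force: [0.6, -0.6, 1.7]
tool_pos: [0.603, 0.1655, 0.234]
contact_force: [-0.3, -0.7, 1.1]
tool_pos: [0.5918, 0.1023, 0.2347]
contact_force: [0.7, -0.2, -0.3]
px [276. 119.] [603.4 166. ] [11.9 29.5] 175.3
px [276. 211.] [590.1  94. ] [13.6 29.4] 175.5
px [276. 289.] [577.7  21.6] [15.6 29.5] 174.1
px [554. 395.] [ 831.6 -144.7] [11.9 25.2] 130.6
z hist [(75, 27), (77, 52), (79, 76), (81, 150), (83, 8), (85, 32), (87, 35), (89, 31), (91, 28), (93, 30), (95, 31), (97, 39), (99, 25), (101, 41), (103, 33), (105, 45), (107, 28), (109, 58), (111, 176), (113, 175), (115, 0), (117, 0)]
z hist [(75, 27), (77, 54), (79, 66), (81, 174), (83, 8), (85, 20), (87, 14), (89, 19), (91, 21), (93, 19), (95, 26), (97, 15), (99, 24), (101, 19), (103, 24), (105, 24), (107, 19), (109, 42), (111, 214), (113, 230), (115, 1), (117, 0)]
z hist [(75, 32), (77, 75), (79, 141), (81, 268), (83, 2), (85, 0), (87, 3), (89, 0), (91, 2), (93, 1), (95, 0), (97, 3), (99, 1), (101, 2), (103, 0), (105, 3), (107, 0), (109, 35), (111, 257), (113, 308), (115, 3), (117, 0)]
```

View pics/V3.png

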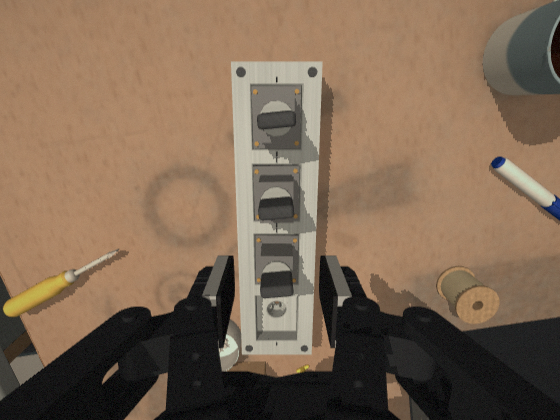

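View pics/end_scene.png

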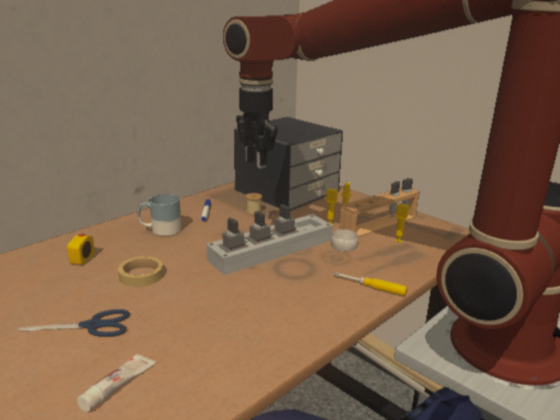

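```bash
python3 -c "
from station import ctrl
print(ctrl.finish_job())"
```

```text
the job is handed in; nothing more can be done
None
```

I found three blocks in the camera views. All three are pressed home in pockets 1 to 3, each fastened with a stand screw whose collar reads down on its block, and the job was handed in at about 65 s with no verdict shown.

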